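# Refit a control knob on its D-shaft

## Robot

A 6-joint arm with a two-finger parallel gripper is mounted at the origin on the work surface. World frame = base frame: x ahead of the robot, y to its left, z up, the work surface at z = 0. Lengths are in m, angles in rad, forces in N, time in s.
With the tool pointing down it reaches from about 0.375 to 0.975 m from the base axis. Payload 3.8 kg.
Tool frame: the origin (TCP) lies midway between the tips of the shut fingers; the grasp point (between the pads) lies 19 mm behind it; z points along the fingers, y is the direction in which the jaws open and shut (so a half turn about z gives the same grasp; the last joint's range is limited). The gripper opens to 85 mm and grips with 20 to 120 N. Pads are 22 mm wide; open, the fingers measure 114 mm over their backs; the gripper's body (76 mm by 85 mm) begins 54 mm behind the grasp point. The pads swing forward as they close: fully open they stand 13 mm farther back than shut.
Start: joints at [-1.19, 0.264, 1.604, -0, 1.274, -0.037], TCP at [0.274, -0.617, 0.205] pointing down, gripper open.
Joint ranges: [-2.63, 2.63], [-0.94, 2.18], [0.31, 2.57], [-1.31, 4.45], [0, 2.66], [-2.55, 2.55]. Speed limits (rad/s): [2.57, 2.57, 3.14, 3.14, 3.14, 3.14].

## Interface

Orientations are given as a rotation vector (axis times angle).
In Python, from workcell import bot gives the robot as it stands. The module is installed in compiled form; this text tells all that it offers.
- The arm moves only by the tool move_arm, never from a script. Its argument "steps" is a list of rows, each a list of 5 numbers: the shift along the tool's x, y, z in mm, then the turn about the tool's z in degrees, then the opening in per cent of the stroke, from 0 (shut) to 100 (fully open). In form: [[tx, ty, tz, turn, claw], ...]. A call has 1 to 20 rows; each row is the pose to reach, as a shift and turn from the pose commanded when the call began, along the tool's axes at that moment; what a row does not reach only later rows make up. A row lasts 1/10 s, in which the tool goes at most 50 mm and 8.59 degrees, less where a joint would pass 70% of its speed; a pose out of reach is approached as far as the arm can. A call with a gripper value outside its range is refused whole. The fingers move at their own pace and stop on an object; "newtons" is the grip in N (left out, the last holds). Time passes only in rows, so rows that repeat a pose let the fingers close. It gives the time, the measured TCP pose, the force and the opening at its end, in the units of the state.
- bot.read_state(): the state, without advancing time (a new reading comes with each control period).
- bot.read_camera(name): name is "side" or "top"; returns a dict with "pixels" (400x640x3 uint8, red, green, blue), "depth" (400x640 float32, m along the optical axis (not along the pixel's ray), 0 where there is no reading), "fovy" (degrees; the focal length in pixels is half the picture's height over the tangent of half this angle, whatever the lens; pixels are square), "cx", "cy" (the principal point, pixels), "xyz" and "attitude" of the camera in the world. Camera axes: x right, y up, looking along -z (the intrinsics and any distortion apply to the point x, -y, -z); pixel columns grow to the right and rows downward; lengths in m; the calibration is good to about 2 mm. A picture is of the moment at which its call begins.
- bot.finish_job(): hands the job in, once; it reports no verdict.
The state is a dict: "time": time; "q": joint angles; "joint_vel": joint speeds; "joint_torque": joint torques, N m; "tool_pos": TCP position; "tcp_rot": TCP orientation; "wrist_force": force on the tool from outside, world axes, zero at the start; "torque": the same for the moment, N m; "width": opening from 0.0 (shut) to 1.0 (fully open).
Only numpy, scipy, OpenCV 4.12 (cv2) and the standard library are available. Lean on these libraries where they do the work, as an engineer would, in place of code of your own. Each camera call takes 0.05 s, during which the arm holds its last target.

## Task

The loose grey knob belongs on the bare shaft of the control box. Fit it there: press lightly while slowly turning it until its D-bore finds the flat of the shaft and it drops fully home onto its washer, and leave it with its pointer on that dial's long mark and let go. Be gentle (the shaft bears 40 N at most), and do not disturb the other knob's setting or the things on the bench.

Things in the scene. Friction and masses are not known exactly. Their poses are not given: they have to be found in the camera images.
- knob_center (a point): Centre (on the axis, 16 mm above the underside) of the loose grey plastic knob standing on the bench, bore down: round, fluted, 36 mm diameter, 32 mm tall, 40 to 90 g. Grip it across any diameter; it turns with the fingers. z: the knob's axis (up); x: the direction of the white pointer ridge on its top (15 x 3 x 2 mm, from the middle towards the rim).
- knob_pointer (a point): Tip of the loose knob's pointer: 16 mm from the axis along the knob's x, at the height of the knob's top (32 mm above the underside).
- knob: The loose knob; origin at the middle of its underside, axes as at its centre. The bore in the underside: a conical mouth 17 mm wide narrows within 3.5 mm to 13.2 mm; from 5 to 25 mm deep it is a D, its flat on the pointer's side 3.4 mm from the axis. Above that the knob is solid.
- control: Fixed aluminium dial plate, 60 mm wide, on the control box, carrying the BARE shaft. Origin: on the shaft's axis at the upper face of the soft black washer (33 mm wide, 4 mm thick; gives 1 N per 0.3 mm, 3 mm at most) on the plate, 76 mm above the bench; z up; x points from the axis along the long black mark near the plate's edge, where the pointer must end. The knob is home when its underside lies on this face (knob centre 16 mm above the origin).
- shaft_foot (a point): Foot of the bare steel shaft, same point and axes as the dial plate's origin; it does not turn with the shaft. Shaft: 12 mm diameter, upright, tip bevelled, one flat 3 mm from its axis. In the bore it has about 1 mm of play across and 0.3 rad either way in angle (it drops on within 0.13 rad). NOT measured: its flat faces 0.45 to 1.2 rad anticlockwise (seen from above) of the mark, never on it.
- shaft_reach (a point): Point on the shaft's axis 20 mm above the washer. NOT measured: the shaft's tip stands 14 to 20 mm above the washer. It is sprung: pushed, it sinks up to 4 mm (1.5 N to start, then 1 N per mm), then stands hard. A knob wrongly turned meets the tip 9 to 15 mm above home and cannot be forced on.
- mark (a point): Middle of the long black mark on the bare shaft's dial, 24 mm from the axis. The shaft turns stiffly (about 0.03 N m) and stays where left, also under a knob sliding on its tip with light pressure (under 8 N). Once keyed it turns with the knob, at least 2 rad either way from the mark.
- other: The neighbouring dial plate, the same size and height, 120 mm from the bare shaft to one side (either side), with its knob already fitted (36 mm wide, 32 mm tall). Origin and axes as for the control plate.
- fitted_pointer (a point): Tip of the pointer of the knob already fitted on the neighbouring dial; its setting must be left alone.
- unit: The control box: white plastic, 170 mm (x) by 250 mm (y), 66 mm high, fixed to the bench. Origin: centre of its underside.
- rack: Bystander: white tube rack with capped tubes, 90 x 200 mm, 88 mm high. Origin: centre of its underside.
- beaker: Bystander: open glass beaker, 68 mm wide, 90 mm tall. Origin: centre of its underside.
- flask: Bystander: white plastic bottle, 60 mm wide, 130 mm tall. Origin: centre of its underside.

How it is judged:
By the outcome, as a careful person would: the job done as asked, in the order asked, and still so for the second after the job is handed in, with the robot touching nothing.
It also fails if it takes over 58 s, if anything falls off the work surface, if the arm or the gripper's body presses on something with over 40 N, if the wrist force passes 120 N, or if a joint passes its speed limit or range.

## Working session

There is one attempt and no reset: what is moved stays moved. The work goes in short steps, Python scripts to look and compute and a tool call to move; the robot and the scene stay as the last step left them, time stands still between calls to the robot, and variables do not carry over. Pictures are saved under pics/ and viewed, and the job is handed in when it is done.

Besides the shell and the picture viewer there is one more tool, called after "Request:" as a command line: name --pt "numbers of a row" for each row, then --argument value for the rest. move_arm: Moves the arm, as the interface text tells. Its arguments: {"type":"object","properties":{"steps":{"type":"array","items":{"type":"array","items":{"type":"number"}}},"newtons":{"type":"number"}},"required":["steps"]}

```bash
mkdir -p pics; cat > h.py <<'E'
import numpy as np,cv2,pickle
from scipy.spatial.transform import Rotation as R
from workcell import bot
def snap(n,tag):
    c=bot.read_camera(n); cv2.imwrite(f'pics/{tag}.png',c['pixels'][:,:,::-1]); pickle.dump(c,open(f'{tag}.pkl','wb')); return c
def load(tag): return pickle.load(open(f'{tag}.pkl','rb'))
E
python3 - <<'E'
from h import *
for n in('top','side'):
    c=snap(n,n+'0'); print(n,{k:(v if k not in('pixels','depth') else v.shape) for k,v in c.items()})
print(bot.read_state())
E
```

```text
top {'pixels': (400, 640, 3), 'depth': (400, 640), 'fovy': 54.09543899348394, 'cx': 322.84929402491775, 'cy': 197.12224082427437, 'xyz': array([0.47926378, 0.03836221, 0.99626002]), 'attitude': array([ 0.11762927, -0.1099278 , -1.57111412])}
side {'pixels': (400, 640, 3), 'depth': (400, 640), 'fovy': 44.76785458181447, 'cx': 315.52563859203013, 'cy': 204.19843813276117, 'xyz': array([0.0403135 , 0.72274006, 0.76583184]), 'attitude': array([ 0.3884531 , -1.11776824, -2.22533693])}
{'time': 0.1, 'q': array([-1.18991372e+00,  2.64672395e-01,  1.60520946e+00, -1.80069659e-05,
        1.27371768e+00, -3.68841721e-02]), 'joint_vel': array([-0.00051783, -0.00295446, -0.00176213,  0.00010546,  0.00066526,
       -0.00079155]), 'joint_torque': array([ 1.31050550e-05, -5.16708004e+01, -3.68590093e+01, -2.45634527e-05,
        6.28086607e-03, -3.60813647e-05]), 'tool_pos': array([ 0.27360187, -0.61629409,  0.20400534]), 'tcp_rot': array([-3.07137091e+00, -6.51063512e-01,  5.65824305e-04]), 'wrist_force': array([ 0.65537321,  1.13483714, -0.6970936 ]), 'torque': array([ 0.01622983, -0.02623194, -0.0182888 ]), 'width': 1.00090131478272}
```

View pics/top0.png

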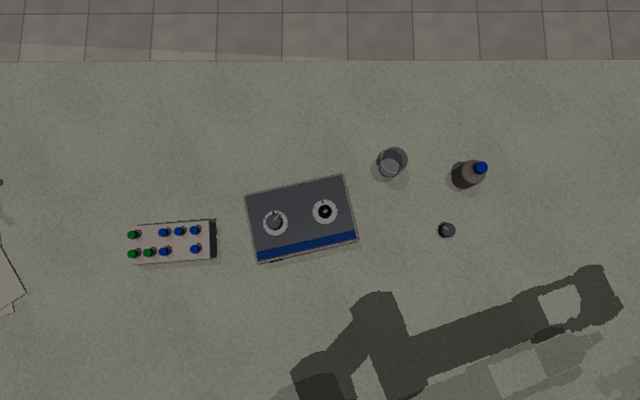

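View pics/side0.png

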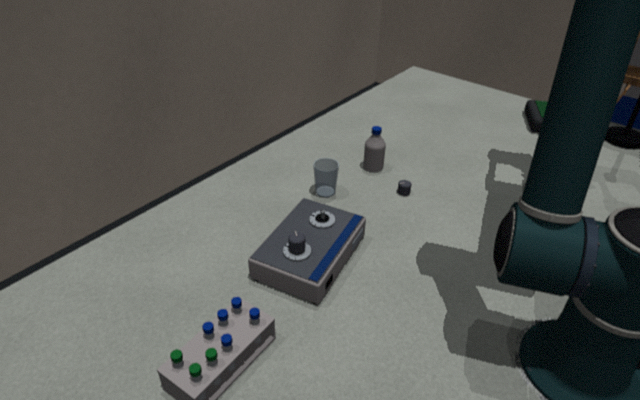

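The top view shows the loose knob at about (447,230), the bare dial at (325,211), the fitted knob at (275,221), the beaker at (391,162), the bottle at (472,172) and the rack at (170,243). I'll zoom in next.

```bash
python3 - <<'E'
from h import *
a=load('top0')['pixels'][:,:,::-1];b=load('side0')['pixels'][:,:,::-1]
f=lambda im,u,v,r:cv2.resize(im[v-r:v+r,u-r:u+r],(390,290*390//290),interpolation=cv2.INTER_CUBIC)
z=np.vstack([np.hstack([cv2.resize(im[v-15:v+15,u-20:u+20],(400,300),interpolation=cv2.INTER_CUBIC) for u,v in p]) for im,p in((a,((447,230),(325,211))),(b,((404,187),(322,218))))])
cv2.imwrite('pics/z0.png',cv2.convertScaleAbs(z,alpha=1.5))
E
```

```text
(no output)
```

View pics/z0.png

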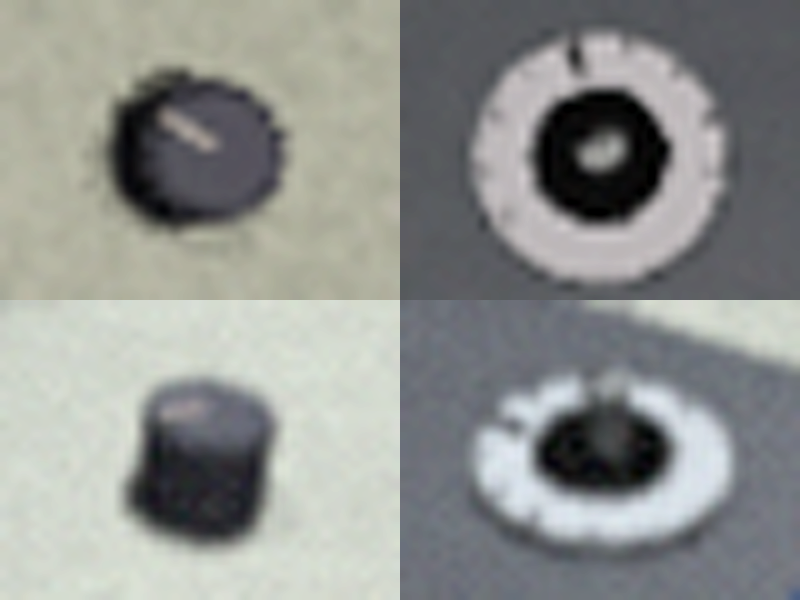

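Zoomed in, the top view shows the knob's pointer running from its middle toward the upper left, (448.5,230) to (443,226.5). The dial's long mark is at (322.7,201.5) and its centre is at about (325,211.5). Next I'll measure these with masks and rays.

```bash
cat >> h.py <<'E'
def KR(c):
    f=200/np.tan(np.radians(c['fovy'])/2); return f,R.from_rotvec(c['attitude']).as_matrix()
def ray(c,u,v,z):
    f,M=KR(c); d=M@np.array([(u-c['cx'])/f,-(v-c['cy'])/f,-1]); o=c['xyz']; return o+d*(z-o[2])/d[2]
def proj(c,p):
    f,M=KR(c); q=M.T@(np.array(p)-c['xyz']); return c['cx']+f*q[0]/-q[2], c['cy']-f*q[1]/-q[2]
def comp(c,mask,u,v,r=25):
    m=np.zeros(mask.shape,np.uint8); m[v-r:v+r,u-r:u+r]=mask[v-r:v+r,u-r:u+r]; return m
E
python3 - <<'E'
from h import *
for n,(u,v),(ku,kv),(fu,fv) in(('top',(325,211),(447,230),(275,221)),('side',(322,218),(404,187),(297,250))):
    c=load(n+'0'); p=c['pixels'].astype(int); g=p.mean(2)
    print(n,'local intensities',g[v-13:v+14:3,u].round(),g[kv,ku-12:ku+13:2].round())
    for nm,(a,b) in(('dial',(u,v)),('other',(fu,fv))):
        m=comp(c,(g>125),a,b,17 if n=='top' else 18); cs,_=cv2.findContours(m,cv2.RETR_EXTERNAL,cv2.CHAIN_APPROX_NONE); k=max(cs,key=cv2.contourArea)
        e=cv2.fitEllipse(cv2.convexHull(k)); P=ray(c,*e[0],.072); print(nm,e,P.round(4))
        pts=np.array([ray(c,*q[0],.072)for q in cv2.convexHull(k)]); print(' circle',cv2.minEnclosingCircle(pts[:,:2].astype(np.float32)), 'depth',c['depth'][b,a])
    # whole-image check: depth plane of bench
    f,M=KR(c)
    for (a,b) in((60,330),(200,100),(450,300),(550,120)):
        d=c['depth'][b,a]; print('bench z',(c['xyz']+M@np.array([(a-c['cx'])/f,-(b-c['cy'])/f,-1])*d).round(3))
E
```

```text
top local intensities [ 59. 125. 101.   7.  84.  23.   8. 128. 125.] [103.  74.   9.  23.  53.  58.  61.  58.  57.  58.  81. 117. 116.]
dial ((324.6981506347656, 209.76747131347656), (17.0674991607666, 25.64507293701172), 17.020044326782227) [0.5837 0.0384 0.072 ]
 circle ((0.5797146558761597, 0.04483488202095032), 0.025583738461136818) depth 0.9018384
other ((280.3630676269531, 223.73411560058594), (11.768406867980957, 17.843873977661133), 13.27717113494873) [0.5509 0.1433 0.072 ]
 circle ((0.5523679256439209, 0.14342665672302246), 0.021133074536919594) depth 0.8878847
bench z [0.298 0.688 0.003]
bench z [ 0.888  0.371 -0.001]
bench z [ 0.367 -0.27   0.001]
bench z [ 0.828 -0.557 -0.001]
side local intensities [ 76.  76. 104.  43.  48.  11. 126. 127.  73.] [141. 139. 141.  55.  25.  32.  37.  43.  39.  63. 139. 139. 141.]
dial ((321.88787841796875, 218.6796875), (14.721358299255371, 24.76596450805664), 91.69647979736328) [0.5775 0.0389 0.072 ]
 circle ((0.5782659649848938, 0.03805044665932655), 0.028615783900022507) depth 1.1037564
other ((296.6468200683594, 250.166259765625), (17.1866512298584, 26.897071838378906), 89.1950454711914) [0.551  0.1563 0.072 ]
 circle ((0.5518249869346619, 0.1550079882144928), 0.02864127606153488) depth 1.0065407
bench z [ 0.804  0.566 -0.002]
bench z [ 1.875 -0.624 -0.26 ]
bench z [0.258 0.007 0.001]
bench z [0.177 0.036 0.455]
```

```bash
python3 - <<'E'
from h import *
from scipy.optimize import least_squares
def circ(P):
    s=least_squares(lambda x:np.hypot(P[:,0]-x[0],P[:,1]-x[1])-x[2],[*P.mean(0)[:2],.03],loss='soft_l1',f_scale=.001); return s.x
for n,(u,v),(ku,kv),(fu,fv) in(('top',(325,211),(447,230),(275,221)),('side',(322,218),(404,187),(297,250))):
    c=load(n+'0'); p=c['pixels'].astype(int); g=p.mean(2)
    for nm,(a,b) in(('dial',(u,v)),('other',(fu,fv))):
        m=comp(c,(g>100)if n=='top' else g>112,a,b,17); cs,_=cv2.findContours(m,cv2.RETR_EXTERNAL,cv2.CHAIN_APPROX_NONE); k=cv2.convexHull(max(cs,key=cv2.contourArea))
        P=np.array([ray(c,*q[0],.072)for q in k]); x=circ(P); 
        print(n,nm,x.round(4),cv2.boundingRect(k))
    # washer of bare
    m=comp(c,g<35,u,v,10); cs,_=cv2.findContours(m,cv2.RETR_EXTERNAL,cv2.CHAIN_APPROX_NONE); k=cv2.convexHull(max(cs,key=cv2.contourArea)); P=np.array([ray(c,*q[0],.076)for q in k]); print(' washer',circ(P).round(4))
    # knob top face
    print('knob rows');r=slice(kv-11,kv+11); np.set_printoptions(linewidth=200)
    print(g[r,ku-13:ku+13].astype(int))
E
```

```text
top dial [0.5797 0.0391 0.0285] (312, 200, 25, 24)
top other [0.5533 0.1565 0.0285] (263, 211, 24, 25)
 washer [0.5803 0.0384 0.0148]
knob rows
[[113 115 112 112 115 113 112 112 115 115 113 110 110 113 112 109 113 111 109 110 109 111 111 113 115 114]
 [112 116 115 113 115 112 109 112 115 116 116 115 114 113 110 113 114 111 110 109 109 111 115 116 115 114]
 [112 115 114 115 116 114 111 116 104  99 100  99 113 117 114 114 115 114 114 111 110 111 114 113 114 117]
 [115 114 112 115 116 115 103  97  73  57  49  47  87  96  94 100 110 117 116 113 110 109 110 111 112 115]
 [112 113 112 111 113 117  81  55  50  47  38  38  43  39  45  62  85  95 110 113 112 108 107 110 111 113]
 [112 110 113 113 101  98  69  46  27  17  36  40  38  47  49  46  41  45  85 107 116 112 107 110 112 112]
 [114 113 117 114  75  46  29  15  17  42  47  49  56  56  59  58  57  51  57  77 102 113 112 113 114 114]
 [113 116 119 107  62  20  11  13  32  76  84  69  59  58  57  59  58  57  52  41  90 115 116 115 115 116]
 [114 115 113 106  57  11  10  19  32  71  94  98  84  58  55  58  58  59  56  52  79 101 112 113 11
[... 3199 characters left out ...]
  25  24  32  29  23  25  36  83 125 133 139 141 140 140]
 [141 142 140 142 136  97  49  28  20  24  25  32  24  36  33  30  32  22  44  90 127 132 135 140 143 140]
 [139 141 139 142 137 113  85  54  26  24  23  22  28  30  36  29  25  28  58 110 130 131 134 138 141 139]
 [138 142 138 139 143 139 117  87  59  43  31  31  27  27  24  29  31  42  80 124 132 129 132 138 140 141]
 [141 140 144 141 142 140 133 122 100  85  71  58  46  39  39  38  58  78 107 129 134 134 138 140 139 144]
 [139 137 139 142 141 143 140 141 131 125 112 105  87  81  87  89 100 118 132 136 139 138 141 137 141 138]
 [136 138 138 142 142 142 140 143 140 139 134 133 125 126 125 128 135 138 144 142 142 144 142 143 141 144]]
```

```bash
python3 - <<'E'
from h import *
from scipy.optimize import least_squares
c=load('top0'); g=c['pixels'].astype(float).mean(2)
# pointer
def wsel(sub,u0,v0,w,z,c):
    vv,uu=np.nonzero(w>0); W=w[vv,uu]; P=np.array([ray(c,u0+u,v0+v,z)[:2] for u,v in zip(uu,vv)]); m=(P*W[:,None]).sum(0)/W.sum()
    C=((P-m).T*W)@(P-m)/W.sum(); l,V=np.linalg.eigh(C); return m,V[:,1],np.sqrt(l*12)
def box(u0,u1,v0,v1): return g[v0:v1,u0:u1]
u0,v0=441,224; s=box(441,451,225,231); w=np.clip(s-62,0,None); 
w[:, :2]=0
m,d,l=wsel(s,441,225,w,.034,c); print('ptr top mid',m,d,l)
d=d*np.sign(d[1]); print('ang',np.arctan2(d[1],d[0]),'center est',m-d*.008, 'ptr from .5-15.5')
# edge circle: radial scan from (447.5,229.5)
E=[]
for a in np.radians(np.arange(-110,50,8)): # image angle, 0=right, -90=up
    r=np.arange(3,12,.1); x=447.5+r*np.cos(a); y=229.5+r*np.sin(a)
    p=cv2.remap(g.astype(np.float32),x.astype(np.float32)[None],y.astype(np.float32)[None],1)[0]
    i=np.nonzero(p>85)[0]; i=[k for k in i if r[k]>5.5]
    E.append(ray(c,x[i[0]],y[i[0]],.032)[:2])
E=np.array(E); s=least_squares(lambda x:np.hypot(*(E-x).T)-.018,E.mean(0),loss='soft_l1',f_scale=.001); print('circle',s.x,(s.fun*1e3).round(1))
c2=load('side0'); 
print('side pred of circle ctr top',proj(c2,[*s.x,.032]))
# side pointer
g2=c2['pixels'].astype(float).mean(2); u0,v0=391,176
s2=g2[181:186,399:407]; w=np.clip(s2-78,0,None); m2,d2,l2=wsel(s2,399,181,w,.034,c2); print('side ptr',m2,d2,l2)
# side outline top face
E=[]
for a in np.radians(np.arange(-170,0,10)):
    r=np.arange(3,12,.1); x=404+r*np.cos(a); y=185+.62*r*np.sin(a)
    p=cv2.remap(g2.astype(np.float32),x.astype(np.float32)[None],y.astype(np.float32)[None],1)[0]
    i=[k for k in np.nonzero(p>108)[0] if r[k]>4.5]; E.append(ray(c2,x[i[0]],y[i[0]],.032)[:2])
E=np.array(E); s=least_squares(lambda x:np.hypot(*(E-x).T)-.018,E.mean(0),loss='soft_l1',f_scale=.001); print('side circle',s.x,(s.fun*1e3).round(1))
# mark
for c,gg,(u0,u1,v0,v1),ctr in((c,g,(320,325,199,204),(.580,.0388)),(c2,g2,(310,316,211,216),(.578,.0385))):
    s=gg[v0:v1,u0:u1]; print(s.astype(int))
    w=np.clip(88 -s,0,None) if gg is g else np.clip(100-s,0,None)
    m,d,l=wsel(s,u0,v0,w,.072,c); r=m-ctr; print('mark',m,np.hypot(*r),np.arctan2(r[1],r[0]),l)
print(bot.read_state()['tcp_rot'],R.from_rotvec(bot.read_state()['tcp_rot']).as_matrix().round(3))
E
```

```text
ptr top mid [ 0.54287856 -0.25772303] [0.54787511 0.83656014] [0.00441147 0.01353852]
ang 0.9909742406146771 center est [ 0.53849556 -0.26441551] ptr from .5-15.5
circle [ 0.53851583 -0.26340791] [ 3.5  1.1  0.1  0.2 -0.1 -0.6 -0.3 -0.1 -0.4  0.  -0.1 -0.7  0.7  0.1
 -0.   0.1 -0.2  0.7  0.4  0.5]
side pred of circle ctr top (np.float64(403.7855688166694), np.float64(182.71683843602318))
side ptr [ 0.54273911 -0.2589074 ] [-0.91607263 -0.4010124 ] [0.01185718 0.01389677]
side circle [ 0.53603122 -0.26227124] [ 2.1  0.9  0.  -0.5 -0.3 -0.  -0.1  0.   0.7  0.3 -0.4 -0.1  0.4  0.3
  0.  -0.1  0.7]
[[ 56  69  58  81  93]
 [ 89  88  56 106 129]
 [128  94  30  98 126]
 [126 114  50  86 122]
 [124 127  93  94 122]]
mark [0.60660592 0.04556674] 0.02745293983654562 0.24905162165067288 [0.00513512 0.01034361]
[[ 70  74  77  79  77  82]
 [ 74  75  90 106 106 107]
 [ 72  80 114 137 140 134]
 [ 73  79 109 123 142 143]
 [ 89  93  86  78 110 127]]
mark [0.6106411  0.03667185] 0.03269225114539646 -0.05594909178295502 [0.01137226 0.01996012]
[-3.07137091e+00 -6.51063512e-01  5.65824305e-04] [[ 0.914  0.406 -0.001]
 [ 0.406 -0.914  0.002]
 [ 0.    -0.002 -1.   ]]
```

```bash
python3 - <<'E'
from h import *
for t,(u0,u1,v0,v1),ctr,th in(('top0',(320,325,200,205),(.580,.0388),90),('side0',(311,317,213,218),(.578,.0385),105)):
    c=load(t); g=c['pixels'].astype(float).mean(2); s=g[v0:v1,u0:u1]; print(s.astype(int))
    vv,uu=np.mgrid[v0:v1,u0:u1]; P=np.array([ray(c,a,b,.072)[:2] for a,b in zip(uu.ravel(),vv.ravel())]); r=np.hypot(*(P-ctr).T)
    w=np.clip(th-s.ravel(),0,None)*((r<.0275)&(r>.018)); m=(P*w[:,None]).sum(0)/w.sum(); d=m-ctr; print(m,np.hypot(*d),np.arctan2(d[1],d[0]))
    print((P[w>0]-ctr).round(4),w[w>0].round(),np.arctan2((P-ctr)[:,1],(P-ctr)[:,0])[w>0].round(2))
    # pointer of other knob just recorded
E
```

```text
[[ 89  88  56 106 129]
 [128  94  30  98 126]
 [126 114  50  86 122]
 [124 127  93  94 122]
 [125 129 116 105 102]]
[0.60374498 0.04467589] 0.024461196292407072 0.24258503966584566
[[0.0247 0.006 ]
 [0.0223 0.006 ]
 [0.0223 0.0036]] [60. 40.  3.] [0.24 0.26 0.16]
[[ 80 114 137 140 134 141]
 [ 79 109 123 142 143 128]
 [ 93  86  78 110 127  93]
 [135 124 103 117 100  57]
 [145 148 142 137  77  22]]
[0.60077351 0.0413151 ] 0.02294684526743509 0.12298915189452461
[[ 0.0255  0.0046]
 [ 0.0237  0.0031]
 [ 0.0185 -0.0014]
 [ 0.0213  0.006 ]
 [ 0.0178  0.003 ]] [19. 26. 12.  2.  5.] [ 0.18  0.13 -0.07  0.27  0.17]
```

The measurements agree with the given sizes:
- **Knob:** about (0.538, -0.263), pointer at 0.97 rad.
- **Dial:** about (0.579, 0.0385), and the neighbour is 120 mm away as it should be.
- **Mark:** about 0.23 rad. The box yaw is 0.22.

I'll move above the knob.

Request:
move_arm --pt "30 -17 0 0 100" --pt "65 -36 5 0 90" --pt "100 -56 15 0 80" --pt "135 -76 30 0 80" --pt "170 -95 45 0 80" --pt "205 -115 60 0 80" --pt "240 -134 75 0 80" --pt "275 -154 90 0 80" --pt "310 -174 105 0 80" --pt "345 -193 115 0 80" --pt "370 -207 120 0 80" --pt "381 -213 124 0 80" --pt "385 -216 124 0 80" --pt "385 -216 124 0 80" --pt "385 -216 124 0 80" --newtons 30

```text
time: 1.6
tool_pos: [0.5378, -0.2645, 0.0816]
tcp_rot: [3.073, 0.65, 0.0]
wrist_force: [-0.8, -0.3, -0.5]
width: 0.799
```

```bash
python3 - <<'E'
from h import *
s=bot.read_state(); print(s['tool_pos'],s['q'],s['wrist_force'],s['width'],R.from_rotvec(s['tcp_rot']).as_matrix().round(3))
for n,(u,v) in(('top',(447,225)),('side',(404,180))):
    c=snap(n,n+'1'); cv2.imwrite(f'pics/z1{n}.png',cv2.resize(c['pixels'][v-60:v+60,u-80:u+80,::-1],(640,480),interpolation=2))
E
```

```text
[ 0.53775168 -0.26445981  0.08158762] [-4.98297466e-01  2.27364638e-01  1.88948707e+00 -6.03711621e-04
  1.02418744e+00  6.55876455e-01] [-0.84201934 -0.33272851 -0.47391694] 0.7986390236911457 [[ 0.914  0.405  0.   ]
 [ 0.405 -0.914 -0.001]
 [-0.     0.001 -1.   ]]
```

View pics/z1side.png

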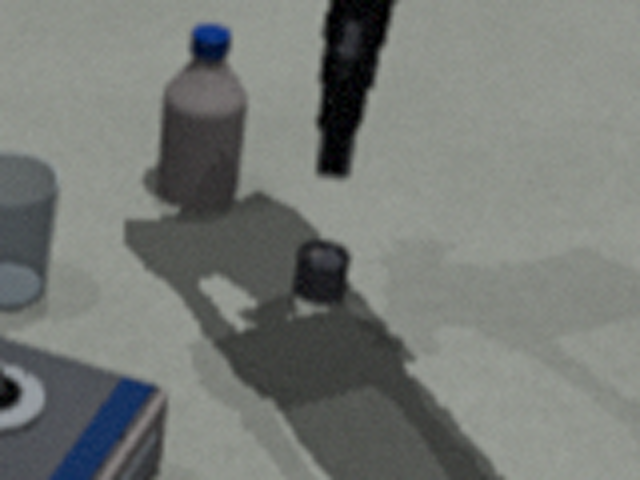

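View pics/z1top.png

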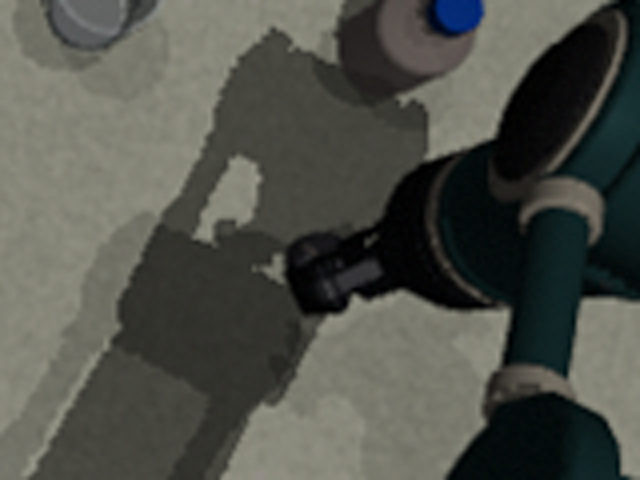

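The side view shows the near fingertip at about (408,163), above the knob at (404,188). The top view is partly blocked by the arm. I'll check where the fingertip should appear.

```bash
python3 - <<'E'
from h import *
c=load('side1')
for z in(.085,.092): print(proj(c,[.5377-.405*.034,-.2645+.914*.034,z]),proj(c,[.5377-.405*.042,-.2645+.914*.042,z]))
E
```

```text
(np.float64(405.0377648750981), np.float64(172.75377670716705)) (np.float64(404.6339511500413), np.float64(174.3997706816777))
(np.float64(405.37181255212465), np.float64(170.45818937546085)) (np.float64(404.9682939100694), np.float64(172.09831576273146))
```

```bash
python3 - <<'E'
from h import *
s=load('side1');t=load('top1')
for sg in(1,-1):
  for z in(.09,.10,.11,.13):
    p=[.5377-.405*.036*sg,-.2645+.914*.036*sg,z]; print(sg,z,np.round(proj(s,p),1),np.round(proj(t,p),1))
g=s['pixels'].astype(int).mean(2); print(g[155:178,396:416].astype(int))
print(s['depth'][155:178:2,400:414:2].round(3))
f,M=KR(s)
for (a,b) in((407,160),(406,162),(404,186),(404,190)):
    d=s['depth'][b,a]; print(a,b,(s['xyz']+M@np.array([(a-s['cx'])/f,-(b-s['cy'])/f,-1])*d).round(4))
E
```

```text
1 0.09 [405.2 171.5] [442.1 234.6]
1 0.1 [405.7 168.2] [443.4 234.4]
1 0.11 [406.1 164.9] [444.7 234.2]
1 0.13 [407.1 158.1] [447.4 233.7]
-1 0.09 [408.6 157.4] [470.  221.9]
-1 0.1 [409.1 154.2] [471.6 221.5]
-1 0.11 [409.6 150.9] [473.2 221.2]
-1 0.13 [410.6 144.3] [476.6 220.4]
[[142 140 139 138 137 140 138 114  64  20   2   4   7   9  19  31  78 133
  143 143]
 [141 139 140 139 139 141 139 109  59  15   7   9   1  14  12  39  85 133
  145 139]
 [141 142 138 142 140 143 138  99  51  12   4   0   5   1  14  47  93 135
  142 140]
 [140 141 137 139 140 144 137  91  36  14   8   3   6  12  20  55 106 139
  144 138]
 [141 142 140 140 140 143 137  82  33  12   9   8   4  11  25  66 117 143
  143 140]
 [144 144 143 145 140 144 134  76  23   5  12   2   2   9  25  70 128 144
  143 140]
 [143 142 143 146 141 143 131  69  24   2   4   0   0  16  36  79 134 148
  144 140]
 [142 145 143 144 144 145 130  70  30  12  21   1   2  15  40  86 136 141
  143 145]
 [143 142 143 140 145 146 133  94  68  59  54  45  36  37  59  99 139 144
  142 145]
 [143 143 144 143 145 145 143 126 114 107 103  94  86
[... 1114 characters left out ...]
146 149 148
  147 146]]
[[1.481 1.485 1.21  1.2   1.199 1.197 1.206]
 [1.479 1.464 1.21  1.204 1.202 1.197 1.202]
 [1.462 1.465 1.214 1.205 1.206 1.206 1.458]
 [1.458 1.454 1.21  1.213 1.215 1.214 1.459]
 [1.447 1.449 1.222 1.219 1.212 1.218 1.442]
 [1.443 1.434 1.43  1.435 1.432 1.436 1.437]
 [1.428 1.426 1.428 1.426 1.426 1.426 1.429]
 [1.419 1.414 1.417 1.418 1.413 1.421 1.417]
 [1.414 1.407 1.409 1.411 1.412 1.409 1.414]
 [1.401 1.406 1.4   1.397 1.404 1.402 1.402]
 [1.391 1.398 1.394 1.392 1.391 1.393 1.392]
 [1.386 1.385 1.383 1.389 1.383 1.386 1.385]]
407 160 [ 0.5207 -0.2275  0.1274]
406 162 [ 0.5183 -0.219   0.1265]
404 186 [ 0.5319 -0.2544  0.029 ]
404 190 [ 0.5267 -0.2473  0.0222]
```

```bash
python3 - <<'E'
from h import *
t=load('top1'); f,M=KR(t)
def pt(c,a,b):
    f,M=KR(c);d=c['depth'][b,a]; return (c['xyz']+M@np.array([(a-c['cx'])/f,-(b-c['cy'])/f,-1])*d)
for b in range(221,246,2): print(b,[tuple((pt(t,a,b)*1000).astype(int)) for a in range(437,465,3)])
E
```

```text
221 [(np.int64(562), np.int64(-247), np.int64(-1)), (np.int64(562), np.int64(-255), np.int64(-1)), (np.int64(562), np.int64(-262), np.int64(-1)), (np.int64(561), np.int64(-269), np.int64(1)), (np.int64(561), np.int64(-276), np.int64(4)), (np.int64(561), np.int64(-284), np.int64(3)), (np.int64(561), np.int64(-292), np.int64(1)), (np.int64(561), np.int64(-299), np.int64(1)), (np.int64(544), np.int64(-236), np.int64(206)), (np.int64(540), np.int64(-225), np.int64(254))]
223 [(np.int64(557), np.int64(-246), np.int64(0)), (np.int64(556), np.int64(-254), np.int64(0)), (np.int64(556), np.int64(-260), np.int64(4)), (np.int64(554), np.int64(-259), np.int64(31)), (np.int64(554), np.int64(-267), np.int64(30)), (np.int64(556), np.int64(-284), np.int64(2)), (np.int64(542), np.int64(-232), np.int64(179)), (np.int64(541), np.int64(-231), np.int64(201)), (np.int64(540), np.int64(-237), np.int64(203)), (np.int64(537), np.int64(-227), np.int64(248))]
225 [(np.int64(551), np.int64(-246), np.int64(1)), (np.int64(551), np.int64(-252), np.int64(7)), (np.int64(549), np.int64(-251), np.int64(35)), (np.int64
[... 4404 characters left out ...]
)), (np.int64(506), np.int64(-281), np.int64(2)), (np.int64(506), np.int64(-289), np.int64(0)), (np.int64(506), np.int64(-296), np.int64(2)), (np.int64(506), np.int64(-304), np.int64(0)), (np.int64(506), np.int64(-311), np.int64(3))]
245 [(np.int64(501), np.int64(-243), np.int64(4)), (np.int64(501), np.int64(-251), np.int64(0)), (np.int64(501), np.int64(-259), np.int64(1)), (np.int64(501), np.int64(-266), np.int64(0)), (np.int64(501), np.int64(-274), np.int64(0)), (np.int64(501), np.int64(-281), np.int64(3)), (np.int64(501), np.int64(-290), np.int64(-1)), (np.int64(501), np.int64(-296), np.int64(2)), (np.int64(501), np.int64(-305), np.int64(-1)), (np.int64(501), np.int64(-310), np.int64(4))]
```

```bash
python3 - <<'E'
from h import *
s=load('side1');t=load('top1')
z=np.hstack([cv2.resize(c['pixels'][v-20:v+20,u-20:u+20,::-1],(400,400),interpolation=2) for c,u,v in((t,452,230),(s,407,150))]); cv2.imwrite('pics/z1b.png',cv2.convertScaleAbs(z,alpha=2.2))
E
```

```text
(no output)
```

View pics/z1b.png

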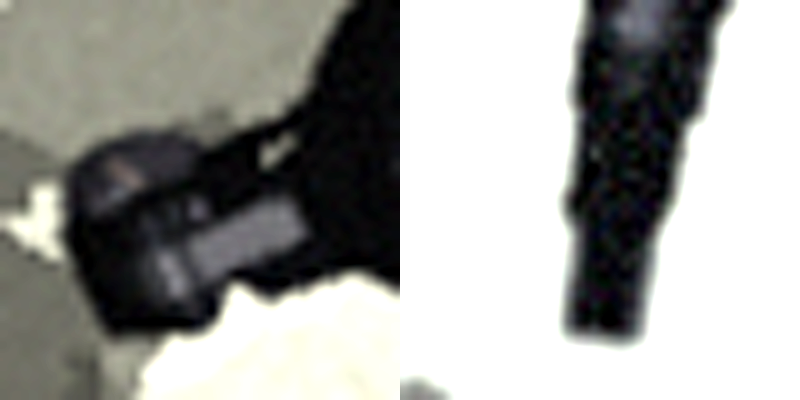

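The side view puts the near fingertip at about (406,163.5), higher than the stated TCP would predict. I'll lower it partway, centre it and look again.

Request:
move_arm --pt "0 -1 10 0 80" --pt "0 -1 25 0 80" --pt "0 -1 36 0 80" --pt "0 -1 40 0 80" --pt "0 -1 40 0 80" --pt "0 -1 40 0 80"

```text
time: 2.3
tool_pos: [0.5377, -0.2624, 0.0409]
tcp_rot: [-3.073, -0.652, 0.0]
wrist_force: [-0.9, 0.4, 0.3]
width: 0.794
```

```bash
python3 - <<'E'
from h import *
s=bot.read_state(); print(s['tool_pos'],s['wrist_force'],s['width'])
c=snap('side','side2'); u,v=405,170; a=cv2.resize(c['pixels'][v-30:v+30,u-40:u+40,::-1],(800,600),interpolation=2); cv2.imwrite('pics/z2.png',cv2.convertScaleAbs(a,alpha=1.6))
E
```

```text
[ 0.53771561 -0.26235723  0.04094858] [-0.87381386  0.43294257  0.30096428] 0.79376561881022
```

View pics/z2.png

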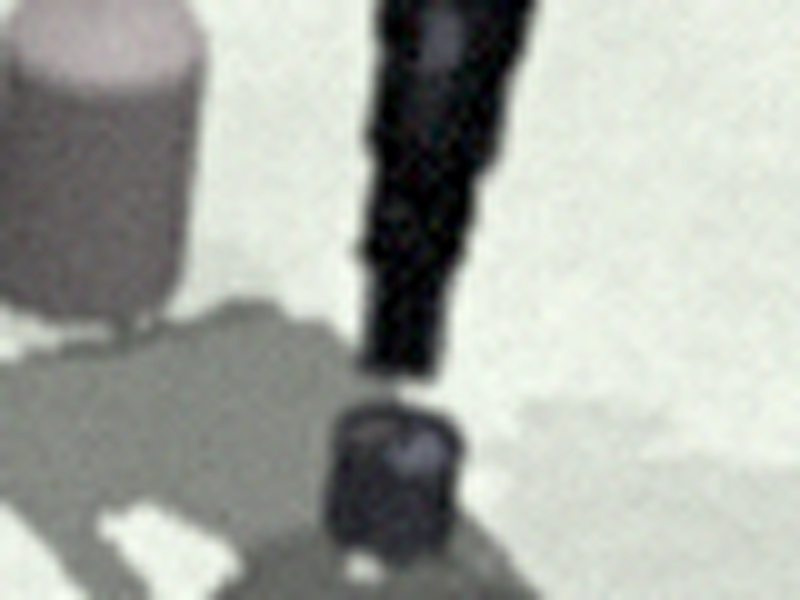

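The fingertip is at about (403,177), just above the knob's top at (404.5,183.5). I'll close to 55% here, still clear of the knob, to see how far the tips swing forward.

Request:
move_arm --pt "0 0 0 0 55" --pt "0 0 0 0 55" --pt "0 0 0 0 55" --pt "0 0 0 0 55" --pt "0 0 0 0 55"

```text
time: 2.85
tool_pos: [0.5378, -0.2624, 0.0413]
tcp_rot: [3.073, 0.652, 0.0]
wrist_force: [0.2, -0.2, 0.1]
width: 0.553
```

```bash
python3 - <<'E'
from h import *
s=bot.read_state(); print(s['tool_pos'],s['wrist_force'],s['width'])
c=snap('side','side3'); u,v=405,170; a=cv2.resize(c['pixels'][v-30:v+30,u-40:u+40,::-1],(800,600),interpolation=2); cv2.imwrite('pics/z3.png',cv2.convertScaleAbs(a,alpha=2))
for o in (.023,-.023):
  for z in(.04,.05,.06,.07): print(o,z,np.round(proj(c,[.5377-.405*o,-.2624+.914*o,z]),1))
E
```

```text
[ 0.53779628 -0.26240939  0.04132586] [ 0.16970926 -0.16581503  0.12975052] 0.5534147656821617
0.023 0.04 [403.1 185.2]
0.023 0.05 [403.5 182.1]
0.023 0.06 [404.  178.9]
0.023 0.07 [404.5 175.7]
-0.023 0.04 [405.3 176. ]
-0.023 0.05 [405.8 172.9]
-0.023 0.06 [406.2 169.7]
-0.023 0.07 [406.7 166.6]
```

View pics/z3.png

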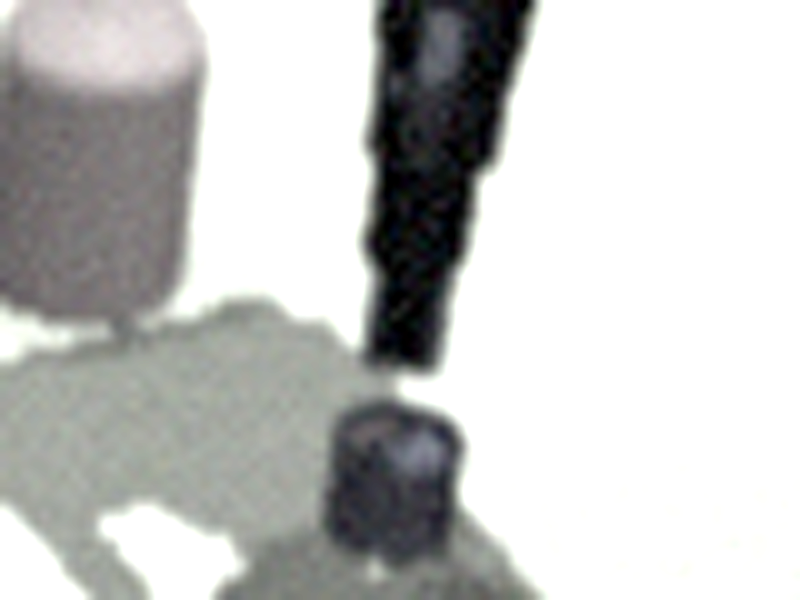

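The tip is now at about (403,176.5), so it still reads roughly 28 mm above the TCP. I'll descend in stages and watch the force.

Request:
move_arm --pt "0 0 0 0 75" --pt "0 0 5 0 75" --pt "0 0 12 0 75" --pt "0 0 20 0 75" --pt "0 0 26 0 75" --pt "0 0 29 0 75" --pt "0 0 29 0 75" --pt "0 0 29 0 75"

```text
time: 3.7
tool_pos: [0.5378, -0.2624, 0.0121]
tcp_rot: [-3.073, -0.651, 0.0]
wrist_force: [0.8, 0.0, 0.2]
width: 0.749
```

```bash
python3 - <<'E'
from h import *
s=bot.read_state(); print(s['tool_pos'],s['wrist_force'],s['width'])
c=snap('side','side4'); t=snap('top','top4')
z=np.hstack([cv2.resize(k['pixels'][v-20:v+20,u-20:u+20,::-1],(400,400),interpolation=2) for k,u,v in((t,452,230),(c,405,180))]); cv2.imwrite('pics/z4.png',cv2.convertScaleAbs(z,alpha=2))
E
```

```text
[ 0.53775476 -0.26239339  0.01210345] [0.76843409 0.0284544  0.21755008] 0.7485563023713518
```

View pics/z4.png

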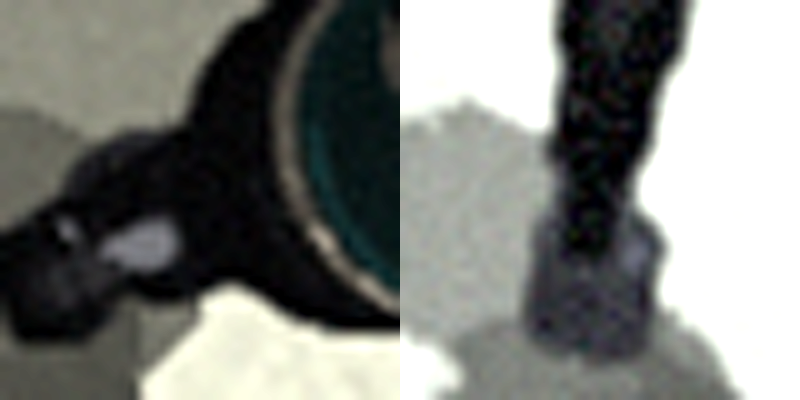

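```bash
python3 - <<'E'
from h import *
c=load('side4'); f,M=KR(c)
for b in range(170,197,2):
    out=[]
    for a in(401,403,405):
        d=c['depth'][b,a]; p=(c['xyz']+M@np.array([(a-c['cx'])/f,-(b-c['cy'])/f,-1])*d)*1000; out.append(p.astype(int).tolist())
    print(b,out)
E
```

```text
170 [[517, -196, 114], [559, -290, 50], [510, -205, 112]]
172 [[516, -197, 108], [519, -212, 99], [517, -220, 96]]
174 [[518, -202, 98], [514, -205, 98], [509, -206, 100]]
176 [[517, -201, 93], [511, -200, 96], [509, -206, 94]]
178 [[529, -226, 69], [519, -217, 78], [516, -222, 77]]
180 [[522, -214, 73], [520, -220, 70], [514, -219, 73]]
182 [[524, -219, 63], [519, -221, 64], [514, -221, 67]]
184 [[523, -219, 57], [519, -223, 57], [514, -223, 59]]
186 [[525, -224, 47], [518, -221, 52], [512, -220, 55]]
188 [[537, -249, 22], [532, -250, 24], [527, -252, 25]]
190 [[536, -249, 16], [530, -248, 19], [526, -253, 19]]
192 [[535, -249, 10], [530, -251, 11], [523, -247, 16]]
194 [[533, -246, 6], [529, -251, 5], [523, -249, 9]]
196 [[531, -243, 2], [528, -250, 0], [526, -257, -2]]
```

Depth confirms it: the finger ends at z≈0.047 at row 186, and the rows below it are the knob. The real tips are therefore about 32 mm behind the stated TCP. I'll keep lowering in small steps.

Request:
move_arm --pt "0 0 3 0 75" --pt "0 0 6 0 75" --pt "0 0 9 0 75" --pt "0 0 10 0 75" --pt "0 0 10 0 75"

```text
time: 4.3
tool_pos: [0.5374, -0.2622, 0.0018]
tcp_rot: [-3.073, -0.651, 0.001]
wrist_force: [0.1, -0.5, 0.1]
width: 0.754
```

```bash
python3 - <<'E'
from h import *
s=bot.read_state(); print(s['tool_pos'],s['wrist_force'],s['width'])
c=snap('side','side5'); 
cv2.imwrite('pics/z5.png',cv2.convertScaleAbs(cv2.resize(c['pixels'][150:210,365:445,::-1],(800,600),interpolation=2),alpha=2))
E
```

```text
[ 0.53741924 -0.26219982  0.00175874] [ 0.05928726 -0.49851662  0.11295467] 0.7535625881461556
```

View pics/z5.png

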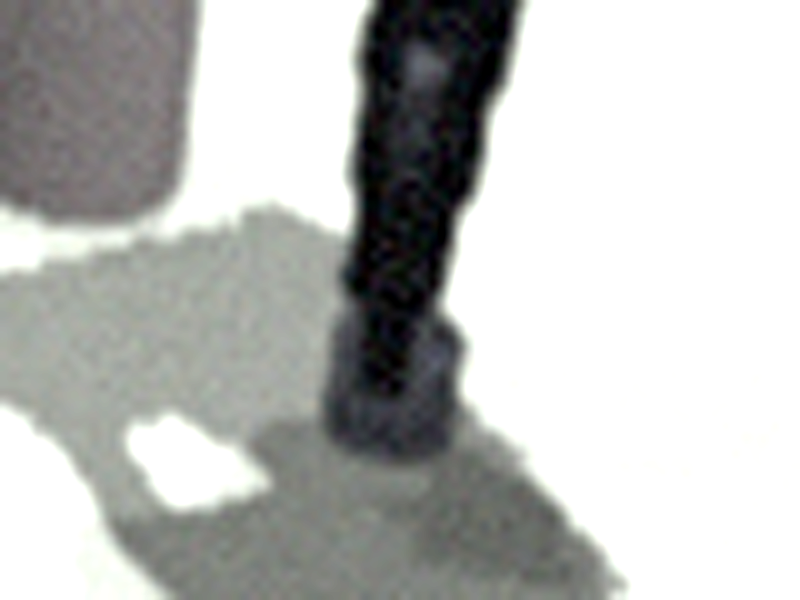

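The visible finger end at (403.5,189) is only about 14 mm wide, while the pads are stated as 22 mm. The pads may simply not be rendered. This is my planned grasp height, so I'll close gently and let the width decide: about 0.42 if the pads meet the knob, less if they pass above it.

Request:
move_arm --pt "0 0 0 0 65" --pt "0 0 0 0 55" --pt "0 0 0 0 48" --pt "0 0 0 0 40" --pt "0 0 0 0 34" --pt "0 0 0 0 30" --pt "0 0 0 0 30" --pt "0 0 0 0 30" --pt "0 0 0 0 30" --newtons 25

```text
time: 5.25
tool_pos: [0.5379, -0.2625, 0.0026]
tcp_rot: [3.073, 0.651, 0.0]
wrist_force: [-1.7, 0.8, 5.4]
width: 0.392
```

```bash
python3 - <<'E'
from h import *
s=bot.read_state(); print(s['tool_pos'],s['wrist_force'],s['torque'],s['width'])
c=snap('side','side6'); 
cv2.imwrite('pics/z6.png',cv2.convertScaleAbs(cv2.resize(c['pixels'][150:210,365:445,::-1],(800,600),interpolation=2),alpha=2))
E
```

```text
[ 0.53790414 -0.26251469  0.00258225] [-1.65525075  0.84068263  5.43426988] [0.09848877 0.23311755 0.01240929] 0.39170737912374176
```

View pics/z6.png

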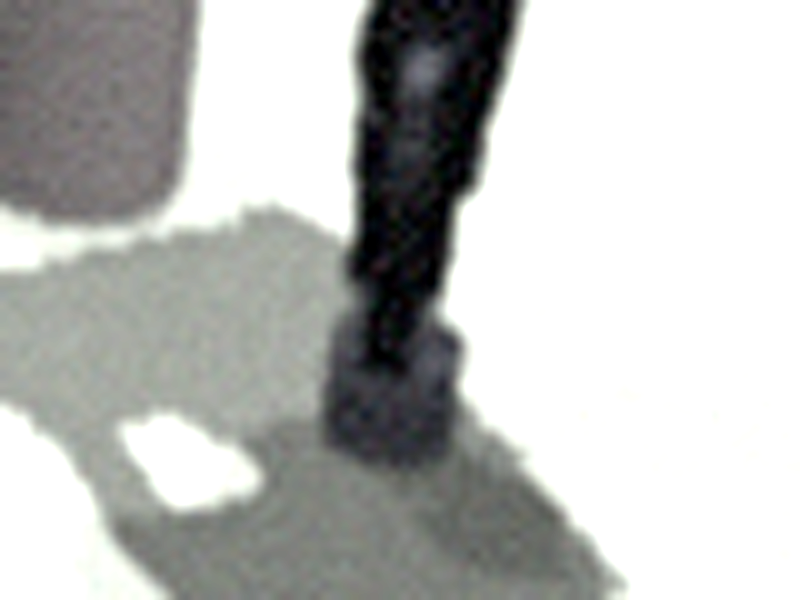

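The width stopped at 0.392, about 33 mm, so the pads hold the knob across its flutes. The side view still shows it upright at (404,188). I'll lift slowly and verify.

Request:
move_arm --pt "0 0 -2 0 30" --pt "0 0 -5 0 30" --pt "0 0 -12 0 30" --pt "0 0 -25 0 30" --pt "0 0 -40 0 30" --pt "0 0 -60 0 30" --pt "0 0 -80 0 30" --pt "0 0 -100 0 30" --pt "0 0 -115 0 30" --pt "0 0 -125 0 30" --pt "0 0 -128 0 30" --pt "0 0 -128 0 30" --pt "0 0 -128 0 30" --pt "0 0 -128 0 30"

```text
time: 6.7
tool_pos: [0.5369, -0.262, 0.1288]
tcp_rot: [-3.072, -0.651, 0.003]
wrist_force: [0.8, 0.3, -1.0]
width: 0.393
```

```bash
python3 - <<'E'
from h import *
s=bot.read_state(); print(s['tool_pos'],s['wrist_force'],s['torque'],s['width'])
c=snap('side','side7'); u,v=[int(x) for x in proj(c,[.538,-.2625,.15])]; print(u,v)
cv2.imwrite('pics/z7.png',cv2.convertScaleAbs(cv2.resize(c['pixels'][v-30:v+30,u-40:u+40,::-1],(800,600),interpolation=2),alpha=2))
E
```

```text
[ 0.53688698 -0.26195566  0.12884189] [ 0.80595966  0.28203466 -1.00080516] [ 0.01756598  0.00594976 -0.02091099] 0.3928416937621417
409 144
```

View pics/z7.png

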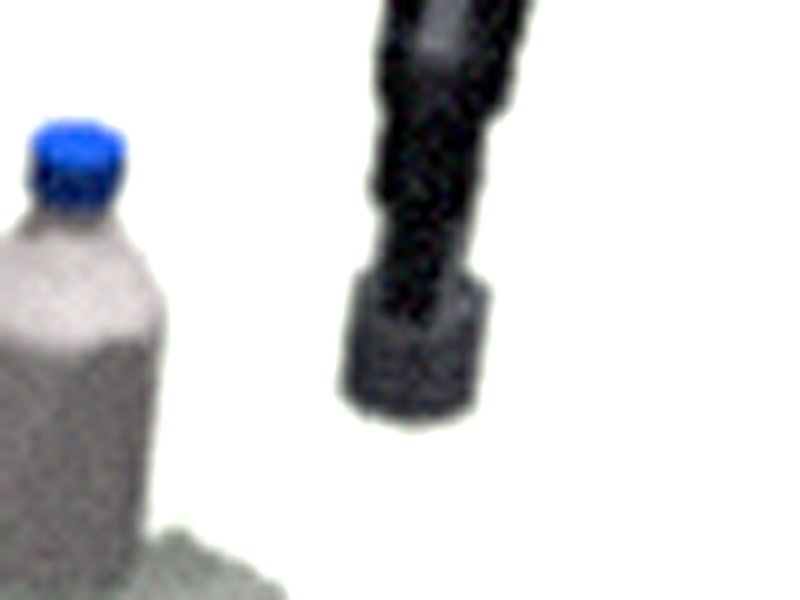

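The knob is lifted and upright, with its body around (410,146) in the side view. I'll carry it above the bare shaft and turn it +28° so the sweep starts below the range where the flat can be.

Request:
move_arm --pt "6 -10 0 0 30" --pt "19 -30 0 2 30" --pt "38 -60 0 5 30" --pt "57 -91 0 9 30" --pt "76 -122 0 13 30" --pt "95 -152 0 17 30" --pt "114 -183 0 21 30" --pt "133 -213 0 24 30" --pt "147 -236 0 27 30" --pt "156 -250 0 28 30" --pt "160 -256 0 28 30" --pt "161 -258 0 28 30" --pt "161 -258 0 28 30" --pt "161 -258 0 28 30" --pt "161 -258 0 28 30"

```text
time: 8.25
tool_pos: [0.5801, 0.0379, 0.1301]
tcp_rot: [3.139, -0.113, -0.0]
wrist_force: [-0.4, -0.2, -0.6]
width: 0.395
```

```bash
python3 - <<'E'
from h import *
s=bot.read_state(); print(s['tool_pos'],s['wrist_force'],s['torque'],s['width'],s['q'],R.from_rotvec(s['tcp_rot']).as_matrix().round(3))
for n in('side','top'):
    c=snap(n,n+'8'); u,v=[int(x) for x in proj(c,[.579,.0385,.1])]; print(u,v)
    cv2.imwrite(f'pics/z8{n}.png',cv2.convertScaleAbs(cv2.resize(c['pixels'][v-30:v+30,u-40:u+40,::-1],(800,600),interpolation=2),alpha=1.7))
E
```

```text
[0.5800592  0.0378518  0.13014875] [-0.4237314  -0.19570635 -0.61640887] [ 0.03562694 -0.01940591  0.01859281] 0.39543817615901483 [ 2.24121966e-02  1.46931498e-01  1.88725525e+00 -1.70506907e-04
  1.10756842e+00  1.66528768e+00] [[ 0.997 -0.072 -0.   ]
 [-0.072 -0.997 -0.   ]
 [-0.     0.    -1.   ]]
321 208
324 210
```

View pics/z8side.png

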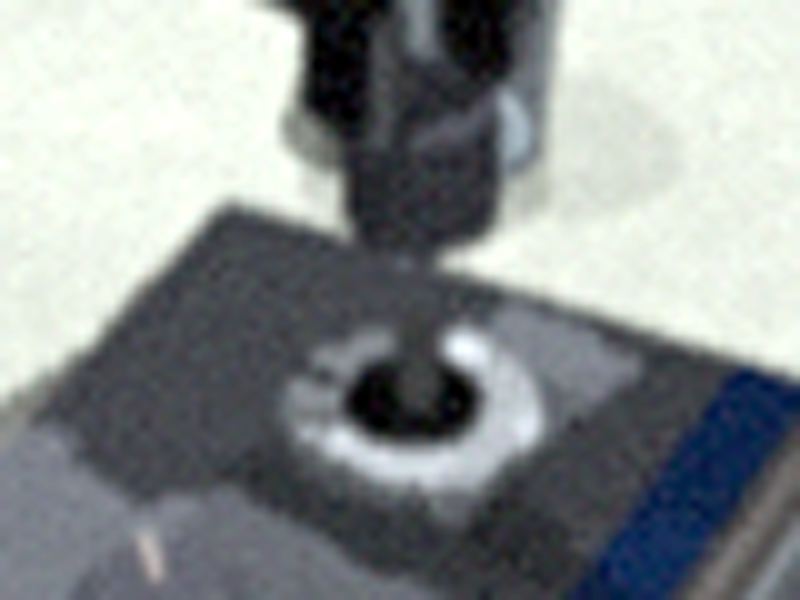

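View pics/z8top.png

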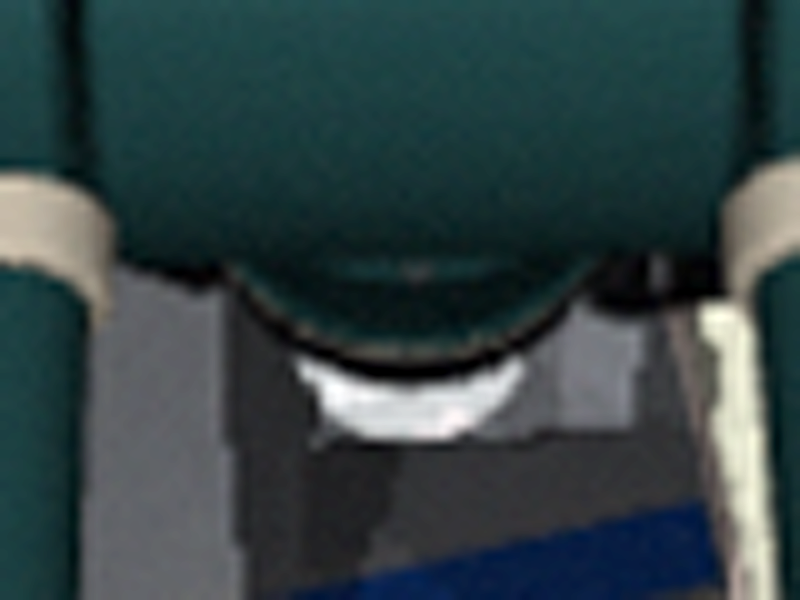

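```bash
python3 - <<'E'
from h import *
c=load('side8')
f=lambda p:np.round((np.array(proj(c,p))-[281,178]+.5)*10)
for z in(.076,.09,.128,.14): print(z,f([.579,.0385,z]),f([.5800,.0380,z]))
# view directions: dcol, drow per mm x,y
b=np.array(proj(c,[.579,.0385,.13]));print((np.array(proj(c,[.58,.0385,.13]))-b)*10,(np.array(proj(c,[.579,.0395,.13]))-b)*10)
a=cv2.convertScaleAbs(cv2.resize(c['pixels'][183:223,300:345,::-1],(810,720)[:2],interpolation=2),alpha=2.5); cv2.imwrite('pics/z8b.png',cv2.resize(a,(675,600)))
E
```

```text
0.076 [410. 395.] [408. 392.]
0.09 [411. 346.] [409. 344.]
0.128 [415. 211.] [413. 209.]
0.14 [416. 167.] [414. 165.]
[-3.49759628 -1.72615786] [-2.83750187  2.02152986]
```

View pics/z8b.png

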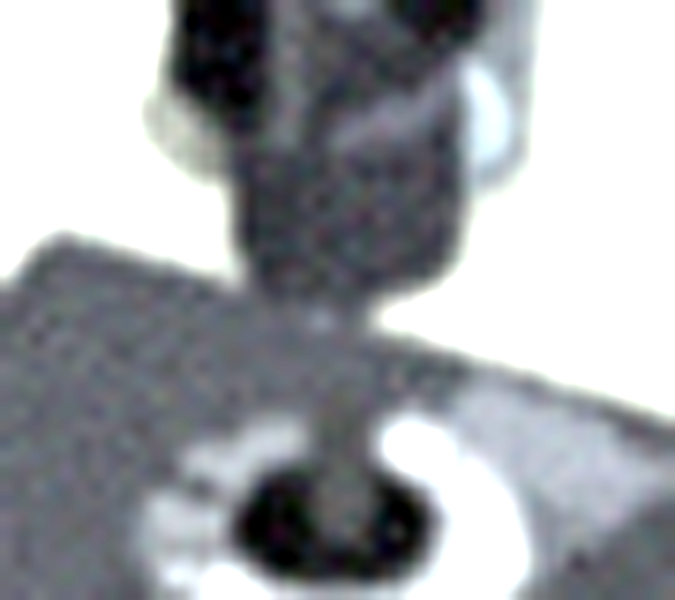

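In the side view the knob's lower body is centred near (322.9,199) and the washer near (321.8,217.6), so the knob needs about 1.3 mm in +y. I'll correct that and come down just above where the tip could first touch the cone.

Request:
move_arm --pt "0 -1.3 5 0 30" --pt "0 -1.3 15 0 30" --pt "0 -1.3 25 0 30" --pt "0 -1.3 31 0 30" --pt "0 -1.3 34 0 30" --pt "0 -1.3 34 0 30" --pt "0 -1.3 34 0 30"

```text
time: 9.05
tool_pos: [0.5804, 0.0401, 0.0962]
tcp_rot: [-3.14, 0.111, -0.0]
wrist_force: [0.3, 0.3, -0.7]
width: 0.393
```

Request:
move_arm --pt "0 0 1 0 30" --pt "0 0 2 0 30" --pt "0 0 3 0 30" --pt "0 0 3 0 30"

```text
time: 9.45
tool_pos: [0.5804, 0.0399, 0.0933]
tcp_rot: [3.139, -0.111, 0.001]
wrist_force: [0.3, -0.4, 0.2]
width: 0.386
```

```bash
python3 - <<'E'
from h import *
s=bot.read_state(); print(s['tool_pos'],s['wrist_force'],s['torque'],s['width'])
c=snap('side','side9'); u,v=322,208
cv2.imwrite('pics/z9.png',cv2.convertScaleAbs(cv2.resize(c['pixels'][v-30:v+30,u-40:u+40,::-1],(800,600),interpolation=2),alpha=2.2))
E
```

```text
[0.58040154 0.03988613 0.09333688] [ 0.26445941 -0.43330593  0.17223554] [-0.08887132 -0.03049209 -0.01057241] 0.3857781092521032
```

View pics/z9.png

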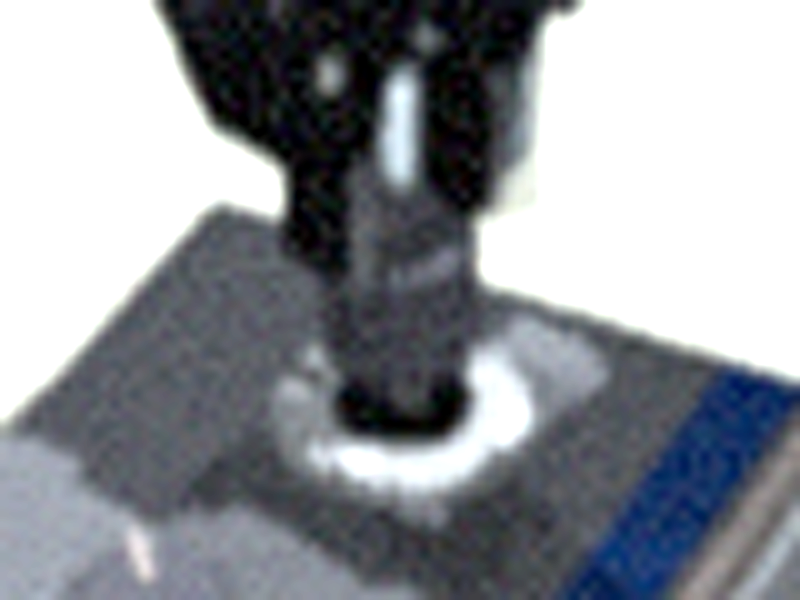

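The knob (columns about 335–470 in the zoom) is now centred over the washer (335–468). There's no clear contact yet, so I'll continue down gently.

Request:
move_arm --pt "0 0 1 0 30" --pt "0 0 2 0 30" --pt "0 0 2 0 30"

```text
time: 9.8
tool_pos: [0.5804, 0.0398, 0.0913]
tcp_rot: [3.139, -0.111, 0.0]
wrist_force: [0.5, -1.8, 2.7]
width: 0.392
```

Request:
move_arm --pt "0 0 1 0 30" --pt "0 0 2 0 30" --pt "0 0 2 0 30"

```text
time: 10.1
tool_pos: [0.5805, 0.0397, 0.0894]
tcp_rot: [3.139, -0.111, 0.001]
wrist_force: [0.0, -3.2, 2.4]
width: 0.392
```

```bash
python3 - <<'E'
from h import *
s=bot.read_state(); print(s['tool_pos'],s['wrist_force'],s['torque'],s['width'])
E
```

```text
[0.58047886 0.03972444 0.08936378] [ 0.02239127 -3.23598224  2.40467039] [-0.61646895  0.06127788  0.03541962] 0.392274380785174
```

We have contact: Fz about 2.5 N and Fy about -3 N, so the shaft is pushing the knob toward -y. I'll shift 1 mm that way.

Request:
move_arm --pt "0 0.5 0 0 30" --pt "0 1 0 0 30" --pt "0 1 0 0 30"

```text
time: 10.4
tool_pos: [0.58, 0.0391, 0.0888]
tcp_rot: [-3.139, 0.112, 0.001]
wrist_force: [0.7, -1.5, -0.3]
width: 0.391
```

Request:
move_arm --pt "0 0 1 0 30" --pt "0 0 1 0 30"

```text
time: 10.6
tool_pos: [0.5801, 0.0391, 0.0879]
tcp_rot: [-3.14, 0.111, 0.0]
wrist_force: [-0.3, -2.8, 1.2]
width: 0.391
```

```bash
python3 - <<'E'
from h import *
s=bot.read_state(); print(s['tool_pos'],s['wrist_force'],s['torque'],s['width'])
E
```

```text
[0.58009583 0.03908795 0.08793569] [-0.30708694 -2.75274527  1.17102361] [-0.37599171 -0.09545384  0.0030798 ] 0.39078405759798435
```

Request:
move_arm --pt "0 0.5 0 0 30" --pt "0 1 0 0 30" --pt "0 1 0 0 30"

```text
time: 10.9
tool_pos: [0.5802, 0.0386, 0.0882]
tcp_rot: [-3.139, 0.112, -0.0]
wrist_force: [1.6, 1.0, 0.4]
width: 0.391
```

Request:
move_arm --pt "0 0 1 0 30" --pt "0 0 1 0 30"

```text
time: 11.1
tool_pos: [0.5802, 0.0384, 0.0871]
tcp_rot: [-3.139, 0.111, -0.0]
wrist_force: [0.5, 1.8, 0.6]
width: 0.392
```

```bash
python3 - <<'E'
from h import *
s=bot.read_state(); print(s['tool_pos'],s['wrist_force'],s['torque'],s['width'])
E
```

```text
[0.58020972 0.03836135 0.08711588] [0.53993846 1.79493355 0.62994068] [ 2.62432654e-01 -1.85840771e-01 -1.50904018e-04] 0.39165554308335826
```

Request:
move_arm --pt "0 -0.4 0 0 30" --pt "0 -0.4 1 0 30" --pt "0 -0.4 1 0 30"

```text
time: 11.4
tool_pos: [0.5802, 0.0385, 0.0861]
tcp_rot: [-3.14, 0.111, -0.0]
wrist_force: [0.7, 0.1, 1.6]
width: 0.395
```

```bash
python3 - <<'E'
from h import *
s=bot.read_state(); print(s['tool_pos'],s['wrist_force'],s['torque'],s['width'])
E
```

```text
[0.58020374 0.03847342 0.08613045] [0.74257948 0.14622258 1.59034132] [ 0.12480704 -0.25059185 -0.00154541] 0.39522145523323104
```

Request:
move_arm --pt "0 0 1 0 30" --pt "0 0 1 0 30"

```text
time: 11.6
tool_pos: [0.5802, 0.0385, 0.0852]
tcp_rot: [-3.14, 0.111, -0.0]
wrist_force: [1.0, 0.4, 0.8]
width: 0.397
```

```bash
python3 - <<'E'
from h import *
s=bot.read_state(); print(s['tool_pos'],s['wrist_force'],s['torque'],s['width'])
E
```

```text
[0.58021316 0.03849199 0.08515469] [1.04897593 0.39833072 0.81916428] [ 0.14007419 -0.20178324 -0.05852378] 0.3970786553843039
```

Request:
move_arm --pt "0 0 1 0 30" --pt "0 0 1 0 30" --pt "0 0 1 0 30"

```text
time: 11.9
tool_pos: [0.5803, 0.0385, 0.0843]
tcp_rot: [-3.14, 0.111, -0.0]
wrist_force: [1.4, 1.0, 1.0]
width: 0.395
```

```bash
python3 - <<'E'
from h import *
s=bot.read_state(); print(s['tool_pos'],s['wrist_force'],s['torque'],s['width'])
c=snap('side','side10'); u,v=322,208
s=bot.read_state(); print(s['tool_pos'],s['wrist_force'],s['torque'],s['width'])
cv2.imwrite('pics/z10.png',cv2.convertScaleAbs(cv2.resize(c['pixels'][v-30:v+30,u-40:u+40,::-1],(800,600),interpolation=2),alpha=2.2))
E
```

```text
[0.58030097 0.03849381 0.08426   ] [1.36754004 1.02978329 1.00654265] [ 0.1275955  -0.1987373   0.00420579] 0.39543842694444015
[0.58025591 0.03845332 0.0842412 ] [1.47834405 0.97210721 0.99783164] [ 0.1719363  -0.21195485  0.00924679] 0.39276443392804755
```

View pics/z10.png

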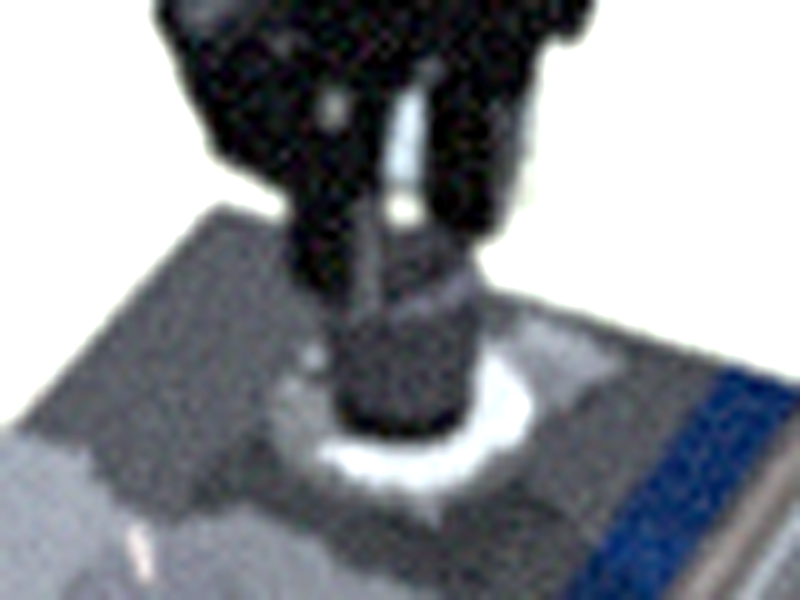

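The knob is about 6 mm above the washer in this view, bottom edge at (320.5,221). Force isn't rising as it sinks, so it may have keyed already. I'll keep going gently.

Request:
move_arm --pt "0 0 1 0 30" --pt "0 0 2 0 30" --pt "0 0 2 0 30"

```text
time: 12.25
tool_pos: [0.5803, 0.0385, 0.0821]
tcp_rot: [-3.14, 0.111, -0.0]
wrist_force: [1.2, 0.4, 1.8]
width: 0.391
```

```bash
python3 - <<'E'
from h import *
s=bot.read_state(); print(s['tool_pos'],s['wrist_force'],s['torque'],s['width'])
E
```

```text
[0.58025303 0.03847971 0.08212817] [1.1951438  0.43174401 1.79820054] [ 0.1659779  -0.19182434  0.01802509] 0.39051857465064166
```

Request:
move_arm --pt "0 0 1 0 30" --pt "0 0 2 0 30" --pt "0 0 2 0 30"

```text
time: 12.55
tool_pos: [0.5803, 0.0385, 0.0802]
tcp_rot: [-3.14, 0.111, -0.0]
wrist_force: [2.1, 0.9, 2.8]
width: 0.391
```

```bash
python3 - <<'E'
from h import *
s=bot.read_state(); print(s['tool_pos'],s['wrist_force'],s['torque'],s['width'])
E
```

```text
[0.58030173 0.03848702 0.08019596] [2.05468622 0.90614272 2.82840424] [ 0.20142174 -0.30805719 -0.04636536] 0.3907626356552722
```

Request:
move_arm --pt "0 0 1 0 30" --pt "0 0 1 0 30" --pt "0 0 1 0 30"

```text
time: 12.85
tool_pos: [0.5803, 0.0385, 0.0793]
tcp_rot: [-3.14, 0.111, -0.0]
wrist_force: [1.9, 1.1, 2.2]
width: 0.39
```

```bash
python3 - <<'E'
from h import *
s=bot.read_state(); print(s['tool_pos'],s['wrist_force'],s['torque'],s['width'])
c=snap('side','side11'); u,v=322,208
s=bot.read_state(); print(s['tool_pos'],s['wrist_force'],s['torque'],s['width'])
cv2.imwrite('pics/z11.png',cv2.convertScaleAbs(cv2.resize(c['pixels'][v-30:v+30,u-40:u+40,::-1],(800,600),interpolation=2),alpha=2.8))
E
```

```text
[0.58031935 0.03850095 0.07926695] [1.85033641 1.08357816 2.15784386] [ 0.23245443 -0.32842182  0.01359477] 0.3898723063421103
[0.58032695 0.0384811  0.0792609 ] [2.07674065 1.99654603 2.70166309] [ 0.28745046 -0.30700693  0.04877571] 0.39277822709004423
```

View pics/z11.png

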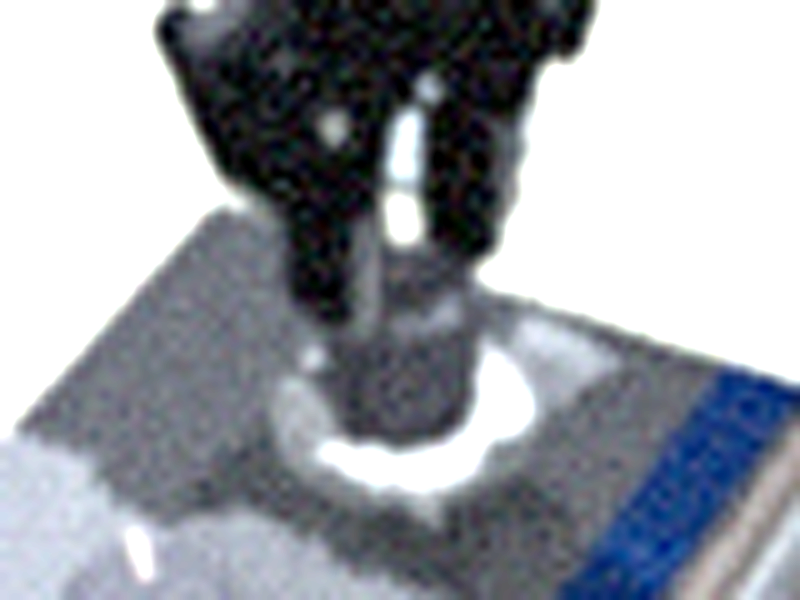

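The knob now fills the washer's outline, with its bottom edge at about (321.5,221.5) touching the white ring. At under 2 mm from home it must be keyed. I'll relieve the small side force and press it down onto the washer.

Request:
move_arm --pt "0.3 -0.3 0 0 30" --pt "0.3 -0.3 1 0 30" --pt "0.3 -0.3 1.5 0 30" --pt "0.3 -0.3 1.5 0 30"

```text
time: 13.3
tool_pos: [0.5808, 0.0386, 0.078]
tcp_rot: [3.139, -0.111, 0.001]
wrist_force: [1.8, -0.3, 4.4]
width: 0.392
```

```bash
python3 - <<'E'
from h import *
s=bot.read_state(); print(s['tool_pos'],s['wrist_force'],s['torque'],s['width'])
E
```

```text
[0.58083965 0.03855097 0.07800962] [ 1.76017151 -0.27612603  4.43311383] [-0.03716939 -0.21080934  0.01144969] 0.39152071128736426
```

It's seated: Fz is 4.4 N at TCP z 78.0 mm, where home was expected. Next I'll turn clockwise to bring the pointer to the mark, estimated at 14°, easing the pressure slightly.

Request:
move_arm --pt "0.2 0 0 2 30" --pt "0.2 0 0 5 30" --pt "0.2 0 0 8 30" --pt "0.2 0 0 11 30" --pt "0.2 0 0 13 30" --pt "0.2 0 0 14 30" --pt "0.2 0 0 14 30"

```text
time: 14.0
tool_pos: [0.5809, 0.0383, 0.0779]
tcp_rot: [3.102, -0.493, 0.001]
wrist_force: [1.4, -1.4, 4.9]
width: 0.389
```

```bash
python3 - <<'E'
from h import *
s=bot.read_state(); print(s['tool_pos'],s['wrist_force'],s['torque'],s['width'],R.from_rotvec(s['tcp_rot']).as_matrix().round(3)[0])
E
```

```text
[0.58086709 0.03828423 0.07789396] [ 1.43808326 -1.43025943  4.8839967 ] [-0.32399124 -0.24543646 -0.00570907] 0.3889050558110273 [ 0.951 -0.31   0.   ]
```

Request:
move_arm --pt "0 0 0 0 45" --pt "0 0 0 0 52" --pt "0 0 0 0 60" --pt "0 0 0 0 65" --pt "0 0 0 0 65" --pt "0 0 -5 0 65" --pt "0 0 -15 0 65" --pt "0 0 -30 0 65" --pt "0 0 -50 0 65" --pt "0 0 -75 0 65" --pt "0 0 -95 0 65" --pt "0 0 -110 0 65" --pt "0 0 -110 0 65"

```text
time: 15.3
tool_pos: [0.583, 0.0388, 0.1919]
tcp_rot: [-3.101, 0.493, -0.01]
wrist_force: [0.5, 0.9, -1.0]
width: 0.649
```

Request:
move_arm --pt "0 15 0 0 65" --pt "0 45 0 0 65" --pt "0 80 0 0 65" --pt "0 115 0 0 65" --pt "0 150 0 0 65" --pt "0 180 0 0 65" --pt "0 205 0 0 65" --pt "0 220 0 0 65" --pt "0 220 0 0 65" --pt "0 220 0 0 65"

```text
time: 16.3
tool_pos: [0.512, -0.1702, 0.1869]
tcp_rot: [-3.102, 0.495, 0.002]
wrist_force: [-0.3, -0.6, 0.1]
width: 0.648
```

```bash
python3 - <<'E'
from h import *
s=bot.read_state(); print(s['tool_pos'],s['wrist_force'],s['width'])
c=snap('top','top12'); d=snap('side','side12')
z=np.hstack([cv2.resize(k['pixels'][v-20:v+20,u-20:u+20,::-1],(400,400),interpolation=2) for k,u,v in((c,325,211),(d,322,213))]); cv2.imwrite('pics/z12.png',cv2.convertScaleAbs(z,alpha=1.7))
E
```

```text
[ 0.51197926 -0.17018113  0.18692769] [-0.32629841 -0.58284135  0.08045591] 0.647569030775878
```

View pics/z12.png

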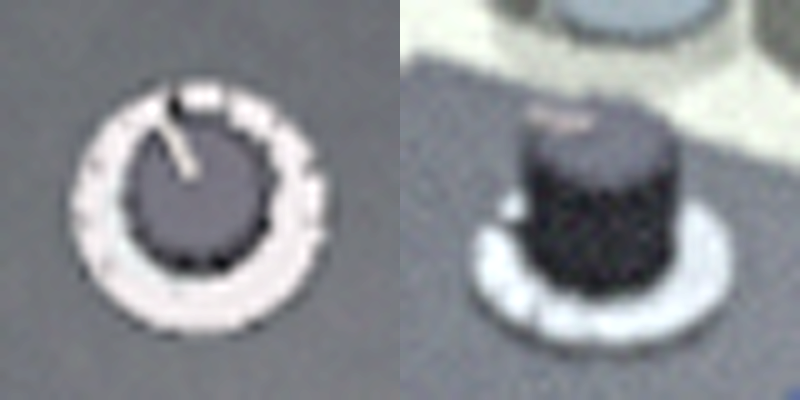

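View pics/top12.png

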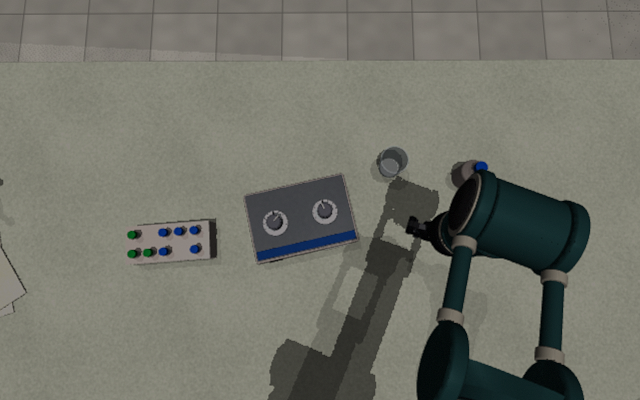

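The knob is on the shaft. In the top zoom its pointer runs from about (324,228.5→) i.e. image (324.5,208.5) up to (321,203), close to the mark at (322.2,201). I'll measure the angle and height, and check that the other objects haven't moved.

```bash
cat > m.py <<'E'
from h import *
import sys
def run(tag):
    c=load('top'+tag); g=c['pixels'].astype(float).mean(2)
    u0,v0=319,202; s=g[v0:211,u0:328]; print(s.astype(int))
    vv,uu=np.mgrid[v0:211,u0:328]
    P=np.array([ray(c,a,b,.110)[:2] for a,b in zip(uu.ravel(),vv.ravel())]); ctr=None
    w=np.clip(s.ravel()-70,0,None)
    # knob-top disc centre: project dial centre
    C=np.array([.580,.0388]); r=np.hypot(*(P-C).T); w=w*(r<.0165)
    m=(P*w[:,None]).sum(0)/w.sum(); S=((P-m).T*w)@(P-m)/w.sum(); l,V=np.linalg.eigh(S); d=V[:,1]*np.sign(V[0,1]); print('ptr mid',m,'PCA ang',np.arctan2(d[1],d[0]),'len',np.sqrt(12*l),'from ctr',np.hypot(*(m-C)),np.arctan2(*(m-C)[::-1]))
    for n,pts in(('top',[(324,207),(327,210),(324,211)]),('side',[(322,205),(320,207),(325,207)])):
        k=load(n+tag); f,M=KR(k)
        print(n,[ (k['xyz']+M@np.array([(a-k['cx'])/f,-(b-k['cy'])/f,-1])*k['depth'][b,a]).round(4).tolist() for a,b in pts])
run(sys.argv[1])
E
python3 m.py 12
python3 - <<'E'
from h import *
a=load('top0')['pixels'].astype(int);b=load('top12')['pixels'].astype(int)
for n,(u,v,r) in dict(other=(275,221,15),beaker=(391,162,17),rack=(170,243,40)).items(): print(n,np.abs(a-b)[v-r:v+r,u-r:u+r].mean())
k=load('top12');f,M=KR(k)
for u in(325,326): print([round(float((k['xyz']+M@np.array([(u-k['cx'])/f,-(v-k['cy'])/f,-1])*k['depth'][v,u])[2]),4) for v in range(204,217)])
E
```

```text
[[143 146 104  34  50  66  67  70  73]
 [130 118 118  81  57  57  56  59  63]
 [ 90  47 103 122  89  69  72  69  58]
 [ 59  56  60 127 105  70  71  71  73]
 [ 56  69  52 107 119  83  71  71  72]
 [ 67  72  70  76 129 107  71  70  73]
 [ 68  72  71  62 106  97  72  71  71]
 [ 70  72  71  71  70  68  71  73  73]
 [ 68  73  72  72  71  70  72  72  71]]
ptr mid [0.58800968 0.04257205] PCA ang 0.507104100662533 len [0.00830653 0.01411732] from ctr 0.008853438072880542 0.44012804586632015
top [[0.5861, 0.04, 0.107], [0.5789, 0.0332, 0.1095], [0.5768, 0.04, 0.1085]]
side [[0.5816, 0.0344, 0.1066], [0.5803, 0.0433, 0.1068], [0.0403, 0.7227, 0.7658]]
other 10.686666666666667
beaker 11.89475201845444
rack 13.994322916666667
[0.108, 0.1061, 0.108, 0.1089, 0.1076, 0.1051, 0.1075, 0.1084, 0.108, 0.1086, 0.1119, 0.1093, 0.1106]
[0.1085, 0.1076, 0.1078, 0.1081, 0.1104, 0.1087, 0.1054, 0.1108, 0.9963, 0.1093, 0.1104, 0.1082, 0.1084]
```

The knob's top is at z 0.108, which is exactly home. The pointer is at about 0.49 rad while the mark is at 0.23–0.24, so it needs roughly 15° more clockwise. I'll re-grip and turn.

Request:
move_arm --pt "0 -15 0 0 65" --pt "0 -45 0 0 65" --pt "0 -80 0 0 65" --pt "0 -115 0 0 65" --pt "0 -150 0 0 65" --pt "0 -185 0 0 65" --pt "0 -205 0 0 65" --pt "0 -220 0 0 65" --pt "0 -220 0 0 65" --pt "0 -220 0 0 65"

```text
time: 17.4
tool_pos: [0.5804, 0.0391, 0.1875]
tcp_rot: [3.102, -0.491, -0.001]
wrist_force: [-0.2, -0.6, -0.1]
width: 0.649
```

Request:
move_arm --pt "0 0 15 0 65" --pt "0 0 40 0 65" --pt "0 0 65 0 65" --pt "0 0 85 0 65" --pt "0 0 98 0 65" --pt "0 0 105 0 65" --pt "0 0 109 0 65" --pt "0 0 109 0 65" --pt "0 0 109 0 55" --pt "0 0 109 0 45" --pt "0 0 109 0 37" --pt "0 0 109 0 30" --pt "0 0 109 0 30" --pt "0 0 109 0 30" --pt "0 0 109 0 30" --newtons 35

```text
time: 18.9
tool_pos: [0.5806, 0.0356, 0.0801]
tcp_rot: [3.098, -0.49, 0.001]
wrist_force: [-3.4, -10.3, 7.2]
width: 0.307
```

```bash
python3 - <<'E'
from h import *
s=bot.read_state(); print(s['tool_pos'],s['wrist_force'],s['torque'],s['width'],R.from_rotvec(s['tcp_rot']).as_matrix().round(3)[0])
E
```

```text
[0.58055585 0.03555455 0.08007071] [ -3.41245048 -10.30069591   7.1949075 ] [-1.79981864e+00  6.46440939e-01 -2.80560090e-04] 0.3069795400467754 [ 0.951 -0.309 -0.   ]
```

Side force of -10 N and a width of 0.307 look wrong. I'll look before doing anything else.

```bash
python3 - <<'E'
from h import *
d=snap('side','side13'); u,v=322,200
cv2.imwrite('pics/z13.png',cv2.convertScaleAbs(cv2.resize(d['pixels'][v-30:v+30,u-40:u+40,::-1],(800,600),interpolation=2),alpha=2.5))
s=bot.read_state(); print(s['tool_pos'],s['wrist_force'],s['width'])
E
```

```text
[0.58057771 0.03556474 0.08010081] [ -3.36418196 -10.02832064   5.33205494] 0.29883118269899084
```

View pics/z13.png

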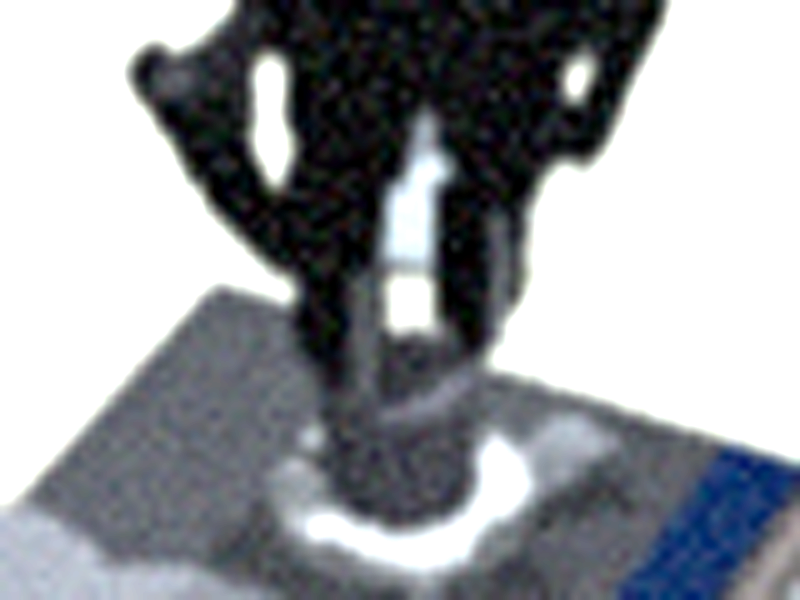

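The side view shows the pads catching only the top of the knob: finger ends near (316,217) against a knob top at about row 212. I'll open, go 6 mm lower and re-grip lightly.

Request:
move_arm --pt "0 0 0 0 45" --pt "0 0 0 0 60" --pt "0 0 0 0 65" --pt "0 0 0 0 65" --pt "0 0 3 0 65" --pt "0 0 6 0 65" --pt "0 0 6 0 65" --pt "0 0 6 0 65" --newtons 25

```text
time: 19.75
tool_pos: [0.5804, 0.0388, 0.0723]
tcp_rot: [3.103, -0.493, -0.001]
wrist_force: [-0.0, -0.4, 0.6]
width: 0.65
```

```bash
python3 - <<'E'
from h import *
d=snap('side','side14'); u,v=322,200
cv2.imwrite('pics/z14.png',cv2.convertScaleAbs(cv2.resize(d['pixels'][v-30:v+30,u-40:u+40,::-1],(800,600),interpolation=2),alpha=2.5))
s=bot.read_state(); print(s['tool_pos'],s['wrist_force'],s['width'])
E
```

```text
[0.58058821 0.03875764 0.07250281] [-0.77090167 -0.59277134  0.12245113] 0.6512662551116426
```

View pics/z14.png

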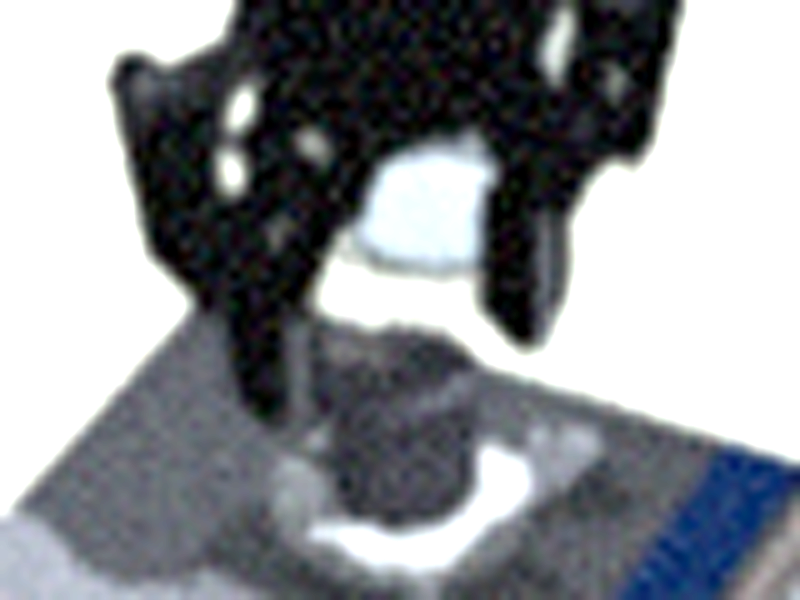

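The tips are visible at (308.5,211.5) and (334.5,204.5). Their midpoint height is about 0.102, so they overlap only 6 mm of the knob. The tips really do sit about 30 mm behind the nominal TCP, so I'll go lower in small steps while watching the force.

Request:
move_arm --pt "0 0 2 0 65" --pt "0 0 4 0 65" --pt "0 0 5 0 65" --pt "0 0 5 0 65"

```text
time: 20.2
tool_pos: [0.5804, 0.0387, 0.0674]
tcp_rot: [3.103, -0.493, -0.001]
wrist_force: [0.1, 0.5, 0.7]
width: 0.649
```

Request:
move_arm --pt "0 0 2 0 65" --pt "0 0 4 0 65" --pt "0 0 4 0 65"

```text
time: 20.5
tool_pos: [0.5803, 0.0387, 0.0633]
tcp_rot: [3.103, -0.493, -0.001]
wrist_force: [-0.2, 0.2, -0.1]
width: 0.651
```

```bash
python3 - <<'E'
from h import *
d=snap('side','side15'); u,v=322,200
cv2.imwrite('pics/z15.png',cv2.convertScaleAbs(cv2.resize(d['pixels'][v-30:v+30,u-40:u+40,::-1],(800,600),interpolation=2),alpha=2.5))
s=bot.read_state(); print(s['tool_pos'],s['wrist_force'],s['width'])
E
```

```text
[0.58047823 0.03871464 0.06344073] [-0.41822594 -0.10099886 -0.19412941] 0.6470479998949766
```

View pics/z15.png

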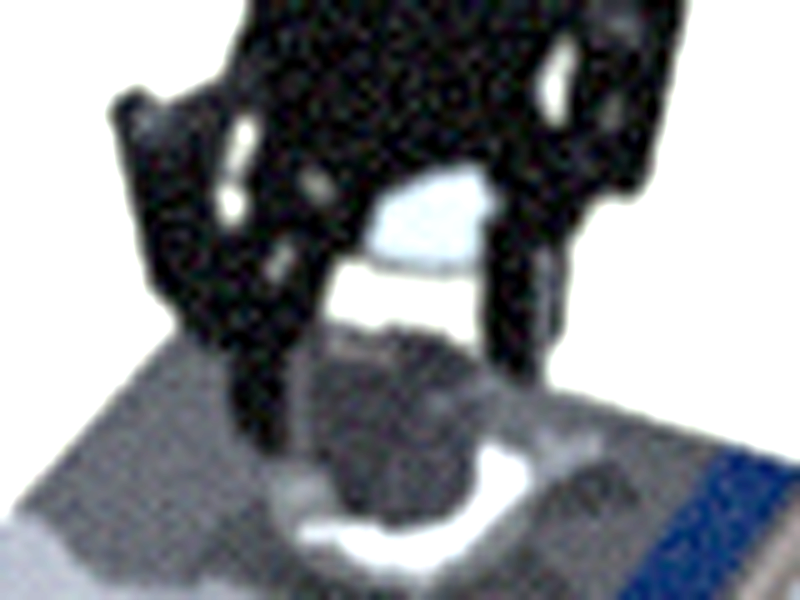

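There's no contact, and the tips now reach about 16 mm down the knob. I'll grip.

Request:
move_arm --pt "0 0 0 0 55" --pt "0 0 0 0 48" --pt "0 0 0 0 42" --pt "0 0 0 0 36" --pt "0 0 0 0 34" --pt "0 0 0 0 34" --pt "0 0 0 0 34" --newtons 25

```text
time: 21.25
tool_pos: [0.5807, 0.0385, 0.0638]
tcp_rot: [3.102, -0.493, 0.0]
wrist_force: [-1.2, -2.3, 2.3]
width: 0.409
```

```bash
python3 - <<'E'
from h import *
s=bot.read_state(); print(s['tool_pos'],s['wrist_force'],s['torque'],s['width'],R.from_rotvec(s['tcp_rot']).as_matrix().round(3)[0])
E
```

```text
[0.58069662 0.03847992 0.06379554] [-1.20672757 -2.26167613  2.28347445] [-0.2870908   0.160062    0.00625819] 0.40933182504064697 [ 0.951 -0.31   0.   ]
```

The grip is solid at 0.409 with small forces. I'll turn 15° clockwise, release and look.

Request:
move_arm --pt "0 0 0 2 34" --pt "0 0 0 5 34" --pt "0 0 0 8 34" --pt "0 0 0 11 34" --pt "0 0 0 14 34" --pt "0 0 0 15 34" --pt "0 0 0 15 34" --pt "0 0 0 15 34"

```text
time: 22.05
tool_pos: [0.5807, 0.0382, 0.0637]
tcp_rot: [3.012, -0.892, 0.0]
wrist_force: [-0.5, -5.4, 1.2]
width: 0.412
```

```bash
python3 - <<'E'
from h import *
s=bot.read_state(); print(s['tool_pos'],s['wrist_force'],s['torque'],s['width'],R.from_rotvec(s['tcp_rot']).as_matrix().round(3)[0],s['q'])
E
```

```text
[0.58074941 0.03824875 0.06372547] [-0.48732405 -5.35159241  1.24702054] [-0.82026719  0.05712577  0.06528621] 0.411579758713177 [ 0.839 -0.545  0.   ] [ 2.34296994e-02  2.17428764e-01  1.93921078e+00 -8.58198914e-04
  9.84879142e-01  2.17075008e+00]
```

Request:
move_arm --pt "0 0 0 0 45" --pt "0 0 0 0 55" --pt "0 0 0 0 65" --pt "0 0 0 0 65" --pt "0 0 0 0 65" --pt "0 0 -8 0 65" --pt "0 0 -20 0 65" --pt "0 0 -40 0 65" --pt "0 0 -65 0 65" --pt "0 0 -90 0 65" --pt "0 0 -110 0 65" --pt "0 0 -125 0 65" --pt "0 0 -125 0 65"

```text
time: 23.35
tool_pos: [0.5829, 0.0388, 0.1925]
tcp_rot: [-3.01, 0.893, -0.009]
wrist_force: [-0.7, 0.6, 0.4]
width: 0.65
```

Request:
move_arm --pt "0 15 0 0 65" --pt "0 45 0 0 65" --pt "0 80 0 0 65" --pt "0 115 0 0 65" --pt "0 150 0 0 65" --pt "0 180 0 0 65" --pt "0 205 0 0 65" --pt "0 220 0 0 65" --pt "0 220 0 0 65" --pt "0 220 0 0 65"

```text
time: 24.35
tool_pos: [0.4594, -0.1457, 0.1874]
tcp_rot: [-3.011, 0.896, 0.003]
wrist_force: [-0.3, 0.8, 0.8]
width: 0.651
```

```bash
python3 - <<'E'
from h import *
s=bot.read_state(); print(s['tool_pos'],s['wrist_force'],s['width'])
c=snap('top','top16'); d=snap('side','side16')
z=np.hstack([cv2.resize(k['pixels'][v-20:v+20,u-20:u+20,::-1],(400,400),interpolation=2) for k,u,v in((c,325,211),(d,322,213))]); cv2.imwrite('pics/z16.png',cv2.convertScaleAbs(z,alpha=1.7))
E
python3 m.py 16
```

```text
[ 0.45942336 -0.14569421  0.18739845] [-0.34639936  0.79104789  0.80459392] 0.6512595635749436
[[145 130 107  83  84  75  62  65 108]
 [140  95  68  89 107  76  53  55  60]
 [115  72  56  67 127 101  70  67  59]
 [ 69  57  68  70 127 103  70  71  71]
 [ 54  67  70  68 115 103  74  71  72]
 [ 62  72  70  70  92  98  78  70  72]
 [ 68  72  71  69  82  90  78  71  71]
 [ 69  72  71  72  73  63  66  72  71]
 [ 69  71  71  70  71  71  71  72  72]]
ptr mid [0.58915962 0.0412073 ] PCA ang 0.20909605212032834 len [0.00809835 0.01429104] from ctr 0.009470674183102728 0.2570049614427966
top [[0.5856, 0.04, 0.1111], [0.5793, 0.0331, 0.1066], [0.5768, 0.04, 0.1082]]
side [[0.5811, 0.0351, 0.1073], [0.5774, 0.0469, 0.1103], [0.5732, 0.0341, 0.105]]
```

View pics/z16.png

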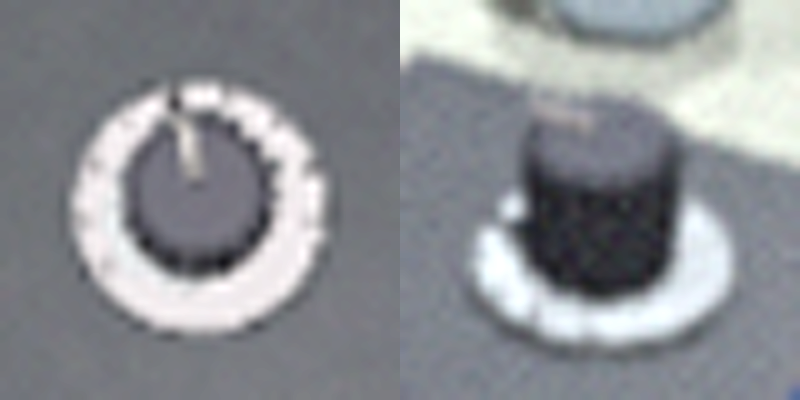

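The pointer is at 0.21–0.26 rad against the mark at 0.23–0.25. In the top zoom it runs from (323.8,208) toward (322.5,203), in line with the mark at (322,201). Last checks are the seating height, the neighbour's pointer and the bystanders.

```bash
python3 - <<'E'
from h import *
k=load('top16');f,M=KR(k)
def Z(u,v): return (k['xyz']+M@np.array([(u-k['cx'])/f,-(v-k['cy'])/f,-1])*k['depth'][v,u])[2] if k['depth'][v,u]>0 else np.nan
for n,(cu,cv) in dict(mine=(324,210),other=(276,218)).items():
    z=[Z(u,v) for u in range(cu-3,cu+4) for v in range(cv-3,cv+4)]; print(n,np.nanmedian(z).round(4))
a=load('top0');b=k
za=[]
for c in(a,b):
    p=c['pixels']; za.append(np.hstack([cv2.resize(p[v-20:v+20,u-20:u+20,::-1],(260,260),interpolation=2) for u,v in((275,221),(391,162),(170,243))]))
cv2.imwrite('pics/z17.png',cv2.convertScaleAbs(np.vstack(za),alpha=1.6))
for n,(u,v,r) in dict(other=(275,221,16),beaker=(391,162,18),rack=(170,243,45)).items():
    A,B=[cv2.cvtColor(c['pixels'],cv2.COLOR_RGB2GRAY)[v-r:v+r,u-r:u+r].astype(np.float32) for c in(a,b)]; print(n,cv2.phaseCorrelate(A,B))
A,B=[cv2.cvtColor(load(t)['pixels'],cv2.COLOR_RGB2GRAY)[125:175,350:395].astype(np.float32) for t in('side0','side16')]; print('flask side',cv2.phaseCorrelate(A,B))
E
```

```text
mine 0.1095
other 0.1092
other ((0.027254586092592348, 0.0023432676422814325), 0.989650912117213)
beaker ((0.04469006576615442, 0.007737610442816845), 0.9893245027389055)
rack ((0.0015094633240053668, 0.007392200305439189), 0.9857810730404324)
flask side ((0.6462444401607534, 0.2353563036454993), 0.8470241207546658)
```

View pics/z17.png

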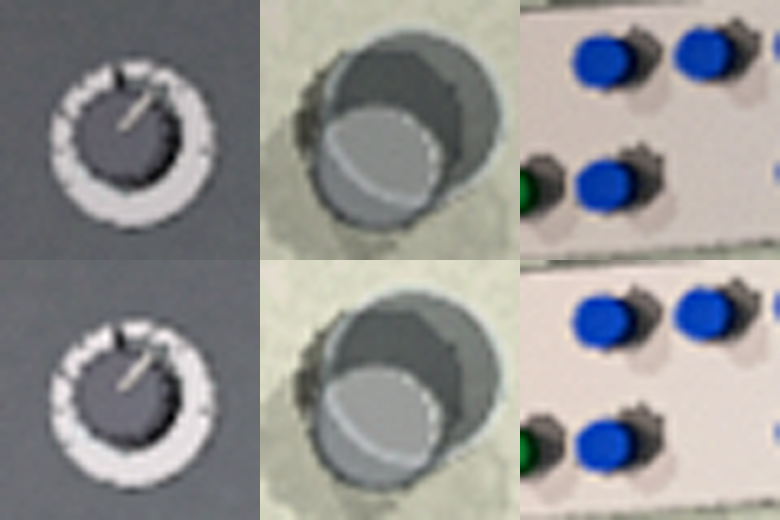

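Both knobs are at the same height (0.1095 and 0.1092), and the neighbour, beaker and rack are unchanged. The bottle's 0.6 px correlation shift may come from the arm's shadow, so I'll check its blue cap.

```bash
python3 - <<'E'
from h import *
for t in('side0','side4','side16'):
    p=load(t)['pixels'].astype(int); m=(p[:,:,2]-p[:,:,0]>50); m[:, :360]=0;m[:,395:]=0;m[160:]=0;m[:110]=0
    v,u=np.nonzero(m); print(t,u.mean(),v.mean(),len(u))
E
```

```text
side0 376.3170731707317 128.3658536585366 41
side4 376.42857142857144 128.42857142857142 42
side16 376.4761904761905 128.45238095238096 42
```

The bottle hasn't moved, so I'm handing in.

```bash
python3 - <<'E'
from workcell import bot
print(bot.finish_job())
E
```

```text
the job is handed in; nothing more can be done
None
```

The knob is fitted on the bare shaft, fully home, with its pointer on the long mark. I let go and moved the arm clear. The job took about 24.5 s of the 58 s allowed.

**How it went**
- **Keying:** the knob slid onto the flat as I pressed it down at the angle where I meant to start the turning search, so I never needed that search. I pressed with about 1 to 5 N and sank it onto the washer. I then turned it to the mark in two goes.
- **First turn fell short:** it left the pointer about 0.25 rad off, either because the knob slipped in the fingers or because my first angle estimate was off.
- **Bad re-grip:** the first try at gripping again caught only the knob's top edge and pushed it sideways with about 10 N, well under the shaft's 40 N limit. I opened, gripped lower and turned another 15°.
- **Fingertip position:** in the pictures the fingertips sat about 30 mm behind the stated tool point, which is why the early grips were too high.

**Last checks**
- **Seating:** the knob's top is level with the fitted knob, 109.5 mm against 109.2 mm by depth.
- **Pointer:** it reads 0.21 to 0.26 rad, and the mark reads 0.23 to 0.25 rad. The side view gave a less certain mark angle, roughly 0.12 to 0.18 rad, so I relied on the top view.
- **Surroundings:** the neighbour's setting, the beaker and the rack showed no shift. One comparison suggested the bottle had moved 0.6 px, but its cap position was unchanged (within 0.2 px), so I put that down to the arm's shadow.

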